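# Lay out the planter sample set on the display board

### The job

Lay out the sample set on the plywood display board, whose front is the edge with the dark steel strip: the terracotta saucer midway between the two brown square planters and in line with them, the terracotta pot upright on the middle of the saucer, the bottle vase centred directly behind the taller planter, and the ceramic mushroom centred directly in front of the lower planter, vase and mushroom standing upright on the board a few centimetres clear of the planters. The mushroom is in one of the organiser's three compartments: slide open only that compartment's clear lid (it may stay open). Leave the two planters as they stand, and set everything down gently, dropping nothing.

Things in the scene. Friction and masses are not known exactly. Their poses are not given: they have to be found in the camera images.
- board: Fixed plywood display board, 260 x 260 x 12 mm, lying on the bench. Origin at the centre of its underside, its top face is at z = 12 mm. x points from the front edge (marked by a flat dark steel strip, the side towards the robot) to the back, y to the left seen from the front, z up.
- tall_planter: The taller of two brown-glazed square planters, 56 x 56 mm, 90 mm high, open at the top, loose, standing on the board; either the left or the right one. Centres of the two planters are 180 mm apart on the board's y axis, 90 mm either side of its centre. Origin at the centre of its underside; axes parallel to the board's.
- low_planter: The lower of the two brown-glazed square planters, 56 x 56 mm, 50 mm high, open at the top, loose, standing on the board. Origin at the centre of its underside; axes parallel to the board's.
- saucer: Loose round terracotta saucer, 66 mm across, 14 mm high, upright outer side from 5 mm up, rim 4 mm thick, inner floor 6 mm above its underside and 58 mm across inside the rim at the top. On the bench. Origin at the centre of its underside, z up.
- pot: Loose round terracotta plant pot, 58 mm high, foot 42 mm across, with a straight collar 56 mm across from 40 to 58 mm height; open, wall 4 mm, 0.12 to 0.24 kg. Stands upright on the bench. Origin at the centre of its underside, z up.
- vase: Loose cream bottle vase, 88 mm high, straight body 44 mm across from 6 to 56 mm height, neck 24 mm across, 0.14 to 0.28 kg. Stands upright on the bench. Origin at the centre of its underside, z up.
- mushroom: Loose cream ceramic mushroom, 38 mm high, stem 24 mm, cap 38 mm across with upright side from 18 to 27 mm height, domed above it. Upright within 8 mm of the middle of one of three compartments (104 mm long, 60 mm wide, floor 4 mm and walls' top 50 mm above the bench) of the fixed wooden organiser, under a clear lid (others: a starfish, a house). Origin: centre of its underside.
- lid_a_knob (a point): Steel knob (upright pin, 16 mm across, 32 mm high) on the clear sliding lid of the organiser's left (seen from the robot) compartment; the point is on its axis, 24 mm above the lid's upper face. x: the way the lid slides open, up to 104 mm, away from the robot; y: along the row towards lid_a; z up. Lids stay where left; friction about 1.2 N.
- lid_b_knob (a point): Steel knob (upright pin, 16 mm across, 32 mm high) on the clear sliding lid of the organiser's middle compartment; the point is on its axis, 24 mm above the lid's upper face. x: the way the lid slides open, up to 104 mm, away from the robot; y: along the row towards lid_a; z up. Closed, a knob stands 35 mm towards +x from its compartment's centre.
- lid_c_knob (a point): Steel knob (upright pin, 16 mm across, 32 mm high) on the clear sliding lid of the organiser's right (seen from the robot) compartment; the point is on its axis, 24 mm above the lid's upper face. x: the way the lid slides open, up to 104 mm, away from the robot; y: along the row towards lid_a; z up. Compartments are 64 mm apart; a lid's upper face is 54.5 mm above the bench.
Not all that is in view belongs to the job. What is shaped like the pot but green, purple or yellow is not meant.

How it is judged:
By the outcome, as a careful person would: the job done as asked, in the order asked, and still so for the second after the job is handed in, with the robot touching nothing.
It also fails if it takes over 115 s, if anything falls off the work surface, if the arm or the gripper's body presses on something with over 40 N, if the wrist force passes 120 N, or if a joint passes its speed limit or range.

### The arm

A 6-joint arm with a two-finger parallel gripper is mounted at the origin on the work surface. World frame = base frame: x ahead of the robot, y to its left, z up, the work surface at z = 0. Lengths are in m, angles in rad, forces in N, time in s.
With the tool pointing down it reaches from about 0.35 to 0.875 m from the base axis. Payload 15.5 kg.
Tool frame: the origin (TCP) lies between the finger pads; the fingertips stand 22 mm ahead of it and the grasp point (between the pads) lies 3 mm ahead of it; z points along the fingers, y is the line along which they close (so a half turn about z gives the same grasp; the last joint's range is limited). The gripper opens to 85 mm and grips with 20 to 120 N. Pads are 22 mm wide; open, the fingers measure 114 mm over their backs; the gripper's body (76 mm by 85 mm) begins 54 mm behind the grasp point. The pads swing forward as they close: fully open they stand 13 mm farther back than shut.
Start: joints at [1.042, 0.494, 1.345, -0, 1.302, -0.096], TCP at [0.262, 0.567, 0.216] pointing down, gripper open.
Joint ranges: [-2.91, 2.91], [-0.82, 2.16], [0.22, 2.67], [-1.22, 4.37], [0.12, 2.79], [-3.08, 3.08]. Speed limits (rad/s): [1.89, 1.89, 2.57, 3.01, 3.01, 3.01].

### API

Orientations are given as [roll, pitch, yaw] about the fixed x, y, z axes, in that order (R = Rz(yaw) Ry(pitch) Rx(roll)).
In Python, from bench import robot, snapshot, get_calibration, workorder gives the robot as it stands.
- The arm moves only by the tool move_arm, never from a script. Its argument "deltas" is a list that holds one entry, the list of rows, each a list of 7 numbers: the shift along the tool's x, y, z in mm, then the turn, a rotation vector about the tool's x, y, z in rad, then the opening, from -1 (shut) to 1 (fully open). In form: [[[dx, dy, dz, rx, ry, rz, fingers], ...]]. A call has 1 to 8 rows; each row is the pose to reach, as a shift and turn from the pose commanded when the call began, along the tool's axes at that moment; what a row does not reach only later rows make up. A row lasts 1/8 s, in which the tool goes at most 62.5 mm and 10.7 degrees, less where a joint would pass 70% of its speed; a pose out of reach is approached as far as the arm can. A call with a gripper value outside its range is refused whole. The fingers move at their own pace and stop on an object; "grip_force" is the grip in N (left out, the last holds). Time passes only in rows, so rows that repeat a pose let the fingers close. It gives the time, the measured TCP pose, the force, the opening and the grip force at its end, in the units of the state.
- robot.get_obs(): the state, without advancing time (a new reading comes with each control period).
- snapshot(name): name is "side" or "top" or "wrist"; returns the picture (384x512x3 uint8, red, green, blue); there is no depth.
- get_calibration(name): a dict with "mtx" (3x3 intrinsics, pixels), "R" (3x3) and "t" (3): a world point X has camera coordinates R X + t; the wrist camera has in their place "T_tool_cam" (4x4, takes a point from camera to tool coordinates, whose origin is the TCP and whose axes are the flange's). Camera axes: x right, y down, z forward; pixel columns grow to the right and rows downward; lengths in m; the calibration is good to about 2 mm. The wrist camera is an equidistant fisheye: a pixel r from the principal point sees the ray r / f radians off the axis. A picture is of the moment at which its call begins: read the wrist's pose just before it. get_calibration takes no time and is no camera call.
- workorder.close_job(): hands the job in; it is judged then, once.
The state is a dict: "clock": time; "joint_positions": joint angles; "qvel": joint speeds; "tau": joint torques, N m; "tool_pos": TCP position; "orientation": TCP orientation; "wrist_force": force on the tool from outside, world axes, zero at the start; "torque": the same for the moment, N m; "width": finger opening in m; "finger_force": force on a finger pad.
Only numpy, scipy, OpenCV 4.12 (cv2) and the standard library are available. Lean on these libraries where they do the work, as an engineer would, in place of code of your own. Each camera call takes 0.05 s, during which the arm holds its last target. There are 200 camera calls.

## Working session

There is one attempt and no reset: what is moved stays moved. The work goes in short steps, Python scripts to look and compute and a tool call to move; the robot and the scene stay as the last step left them, time stands still between calls to the robot, and variables do not carry over. Pictures are saved under pics/ and viewed, at most 14 in all, crops included, and the job is handed in when it is done.

Besides the shell and the picture viewer there is one more tool, called after "Call:" as name(argument=value, ...), one argument or row to a line, values as JSON. move_arm: Moves the arm, as the interface text tells. Its arguments: {"type":"object","properties":{"deltas":{"type":"array","items":{"type":"array","items":{"type":"array","items":{"type":"number"}}}},"grip_force":{"type":"number"}},"required":["deltas"]}

```bash
mkdir -p pics; ls; python3 - <<'E'
from bench import robot, snapshot, get_calibration
import cv2,numpy as np
o=robot.get_obs(); print({k:np.round(v,3).tolist() for k,v in o.items()})
for n in("top","side","wrist"):
    c=get_calibration(n); print(n,{k:np.round(v,4).tolist() for k,v in c.items()})
    cv2.imwrite(f"pics/{n}0.png",snapshot(n)[:,:,::-1])
E
```

```text
pics
{'clock': 0.0, 'joint_positions': [1.042, 0.494, 1.346, 0.0, 1.303, -0.096], 'qvel': [-0.0, 0.0, -0.001, 0.0, -0.0, 0.001], 'tau': [-0.001, -88.213, -38.386, -0.0, 0.01, -0.0], 'tool_pos': [0.262, 0.567, 0.215], 'orientation': [-3.14, -0.0, 2.709], 'wrist_force': [0.054, 0.436, 0.209], 'torque': [0.019, -0.014, -0.038], 'finger_force': 0.0, 'width': 0.085}
top {'mtx': [[374.7464, 0.0, 253.1353], [0.0, 374.7464, 189.3793], [0.0, 0.0, 1.0]], 'R': [[-0.013, -0.9999, -0.0069], [-0.9716, 0.0142, -0.2362], [0.2363, 0.0037, -0.9717]], 't': [-0.1055, 0.5938, 1.2193]}
side {'mtx': [[456.3142, 0.0, 255.9221], [0.0, 456.3142, 190.5822], [0.0, 0.0, 1.0]], 'R': [[-0.9991, -0.0433, 0.0025], [-0.0334, 0.7331, -0.6793], [0.0276, -0.6788, -0.7338]], 't': [0.5735, 0.1554, 1.2836]}
wrist {'mtx': [[297.3186, 0.0, 254.0733], [0.0, 297.3186, 194.0041], [0.0, 0.0, 1.0]], 'T_tool_cam': [[-0.0004, -0.9609, -0.2767, 0.0712], [1.0, -0.0007, 0.0009, -0.0002], [-0.0011, -0.2767, 0.9609, -0.1593], [0.0, 0.0, 0.0, 1.0]]}
```

View pics/top0.png

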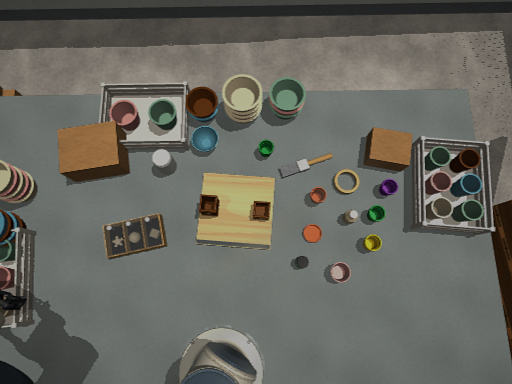

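View pics/side0.png

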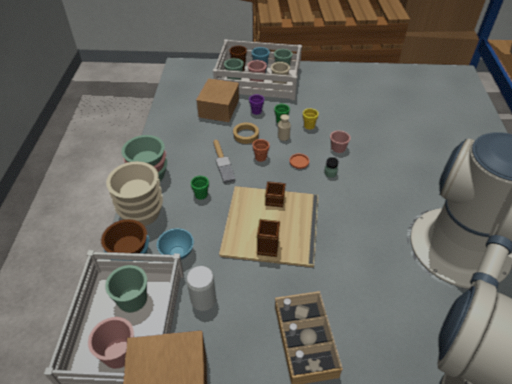

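The top view shows, at (col, row):
- The board at (237,210), with the taller planter on the left at (208,205) and the lower one on the right at (261,211).
- The saucer at (312,233), the terracotta pot at (318,196) and the cream vase at (351,216).
- The organiser at (135,236): starfish on the left (118,241), mushroom probably in the middle (135,237), house on the right (154,234).

Pot-like things in the top view: terracotta (318,196), pink and larger (340,272), purple (388,187), green (376,213) and (266,148), yellow (373,242). Only the terracotta one fits. I'll confirm this in a crop.

```bash
cat > h.py <<'E'
import numpy as np, cv2
from scipy.spatial.transform import Rotation as Ro
from bench import robot, snapshot, get_calibration
def wpose():
    o=robot.get_obs(); R=Ro.from_euler('xyz',o['orientation']).as_matrix(); return R,np.array(o['tool_pos'])
def ray(name,uv,pose=None):
    c=get_calibration(name); K=c['mtx']; d=np.array([(uv[0]-K[0,2])/K[0,0],(uv[1]-K[1,2])/K[1,1]])
    if name!='wrist':
        R,t=np.array(c['R']),np.array(c['t']); v=R.T@np.r_[d,1]; return -R.T@t, v/np.linalg.norm(v)
    th=np.hypot(*d); s=np.sinc(th/np.pi)
    T=np.array(c['T_tool_cam']); R,p=pose
    return R@T[:3,3]+p, R@T[:3,:3]@np.r_[d*s,np.cos(th)]
def plane(r,z): o,v=r; return o+v*(z-o[2])/v[2]
def tri(*rays):
    A=sum(np.eye(3)-np.outer(v,v) for o,v in rays); b=sum((np.eye(3)-np.outer(v,v))@o for o,v in rays); return np.linalg.solve(A,b)
def proj(name,X,pose=None):
    c=get_calibration(name); K=c['mtx']
    if name!='wrist': q=np.array(c['R'])@X+np.array(c['t']); q=K@q; return q[:2]/q[2]
    T=np.array(c['T_tool_cam']); R,p=pose; q=T[:3,:3].T@(R.T@(np.array(X)-p)-T[:3,3])
    r=np.hypot(q[0],q[1]); th=np.arctan2(r,q[2]); return K[:2,2]+K[0,0]*th*q[:2]/max(r,1e-9)
E
python3 - <<'E'
from h import *
np.set_printoptions(precision=3,suppress=True)
for n,t,s in [('saucer',(312.5,233.5),(299.5,161)),('pot',(318,194),(261,145)),('vase',(351,211),(285,118)),('board',(237,210),(270,226)),('tall',(208,200),(268,226)),('low',(261,208),(274,187)),('org',(135,236),(306,335)),('knobA',(113.5,230),(301,357)),('knobB',(132,226),(293,328)),('knobC',(151,222),(287,302)),('pink',(340,270),(340,135))]:
    a,b=ray('top',t),ray('side',s); print(n,tri(a,b))
t=cv2.imread('pics/top0.png');s=cv2.imread('pics/side0.png')
R=lambda im,x,y,w,h:cv2.resize(im[y:y+h,x:x+w],(400,300),interpolation=cv2.INTER_CUBIC)
cv2.imwrite('pics/m1.png',np.vstack([np.hstack([R(t,295,175,100,75),R(s,235,80,120,90)]),np.hstack([R(t,95,205,80,60),R(s,210,180,120,90)])]))
E
```

```text
saucer [ 0.444 -0.32   0.006]
pot [ 0.574 -0.338  0.056]
vase [ 0.502 -0.437  0.093]
board [ 0.535 -0.054 -0.009]
tall [0.545 0.037 0.108]
low [ 0.527 -0.14   0.068]
org [0.443 0.298 0.028]
knobA [0.46  0.363 0.057]
knobB [0.474 0.299 0.062]
knobC [0.487 0.234 0.064]
pink [ 0.314 -0.396  0.06 ]
```

View pics/m1.png

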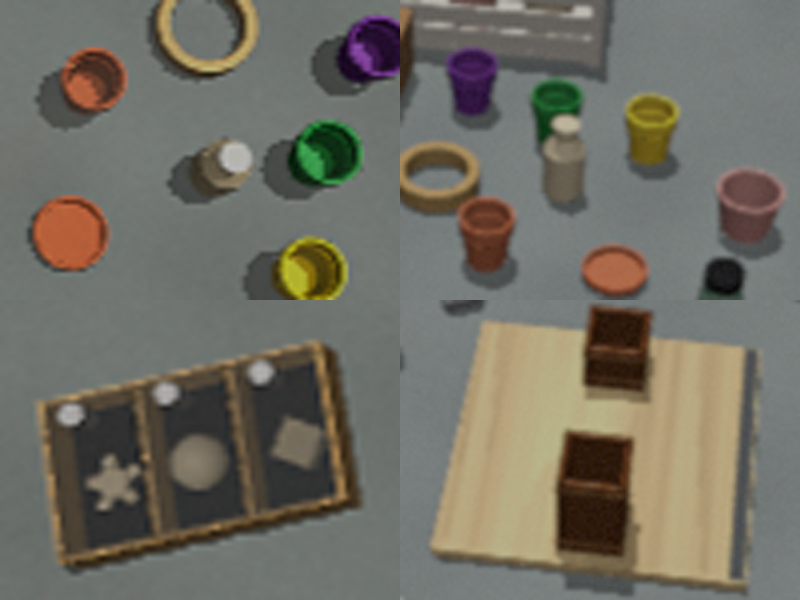

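Confirmed. The terracotta pot is at crop (95,80), the saucer at (70,235), the vase at (230,165), and the mushroom is the round one in the middle compartment (lid_b). The steel strip lies along the board's robot side, crop (745,470). I'm moving the arm above the organiser so the wrist camera can measure it.

Call:
move_arm(
  deltas=[
    [[-260,-133,-85,0,0,1.139,1],[-260,-133,-85,0,0,1.139,1],[-260,-133,-85,0,0,1.139,1],[-260,-133,-85,0,0,1.139,1],[-260,-133,-85,0,0,1.139,1],[-260,-133,-85,0,0,1.139,1],[-260,-133,-85,0,0,1.139,1],[-260,-133,-85,0,0,1.139,1]],
  ],
  grip_force=30,
)

```text
clock: 1.15
tool_pos: [0.4419, 0.3379, 0.3004]
orientation: [-3.141, 0.0, 1.575]
wrist_force: [-0.5, 0.5, 0.1]
width: 0.0855
finger_force: 0.0
```

```bash
cat >> h.py <<'E'
import pickle
def snap(tag):
    p=wpose(); im=snapshot('wrist')[:,:,::-1].copy(); cv2.imwrite(f'pics/{tag}.png',im); pickle.dump(p,open(f'pics/{tag}.pkl','wb')); return im,p
def load(tag): return cv2.imread(f'pics/{tag}.png'),pickle.load(open(f'pics/{tag}.pkl','rb'))
E
python3 -c "from h import *; snap('w1')"
```

Call:
move_arm(
  deltas=[
    [[-310,90,-30,0,0,0,1],[-310,90,-30,0,0,0,1],[-310,90,-30,0,0,0,1],[-310,90,-30,0,0,0,1],[-310,90,-30,0,0,0,1],[-310,90,-30,0,0,0,1],[-310,90,-30,0,0,0,1],[-310,90,-30,0,0,0,1]],
  ],
)

```text
clock: 2.2
tool_pos: [0.5316, 0.0289, 0.3305]
orientation: [-3.141, -0.0, 1.572]
wrist_force: [0.6, 0.6, 0.3]
width: 0.0854
finger_force: 0.0
```

```bash
python3 -c "from h import *; print(snap('w2')[1][1])"
```

```text
[0.53163146 0.02892638 0.330489  ]
```

Call:
move_arm(
  deltas=[
    [[-320,-40,0,0,0,0,1],[-320,-40,0,0,0,0,1],[-320,-40,0,0,0,0,1],[-320,-40,0,0,0,0,1],[-320,-40,0,0,0,0,1],[-320,-40,0,0,0,0,1],[-320,-40,0,0,0,0,1]],
  ],
)

```text
clock: 3.12
tool_pos: [0.492, -0.2918, 0.3304]
orientation: [-3.141, -0.001, 1.57]
wrist_force: [-0.7, -0.0, 0.2]
width: 0.0856
finger_force: 0.0
```

```bash
python3 - <<'E'
from h import *
print(snap('w3')[1][1])
ims=[load(t)[0] for t in('w1','w2','w3')]
R=lambda im:cv2.resize(im,(400,300))
cv2.imwrite('pics/m2.png',np.vstack([np.hstack([R(ims[0]),R(ims[1])]),np.hstack([R(ims[2]),np.zeros((300,400,3),np.uint8)])]))
E
```

```text
[ 0.49196756 -0.29177379  0.33043997]
```

View pics/m2.png

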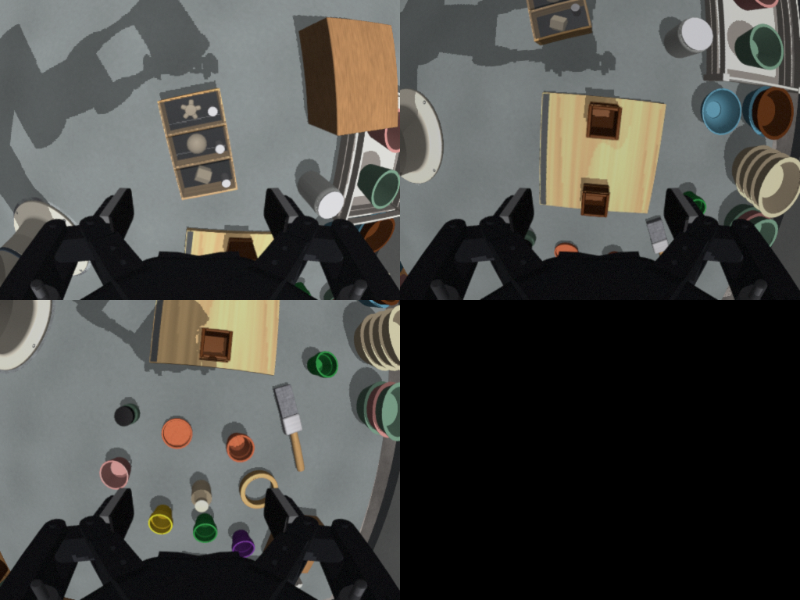

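The wrist views show:
- **w1:** organiser at native (252,184), knob B at about (286,190).
- **w2:** board with the tall planter rim at (772-512,155) and the low planter rim at (250,253).
- **w3:** saucer (226,170), pot (306,188), vase neck (257,263).

I'm taking a second view of the loose objects so I can triangulate them.

Call:
move_arm(
  deltas=[
    [[-110,0,0,0,0,0,1],[-110,0,0,0,0,0,1],[-110,0,0,0,0,0,1],[-110,0,0,0,0,0,1]],
  ],
)

```text
clock: 3.68
tool_pos: [0.4923, -0.4006, 0.3307]
orientation: [-3.142, -0.001, 1.571]
wrist_force: [-0.1, -0.0, 0.4]
width: 0.0855
finger_force: 0.0
```

```bash
cat > seg.py <<'E'
from h import *
def blobs(im,lo,hi,amin=150):
    m=cv2.inRange(cv2.cvtColor(im,cv2.COLOR_BGR2HSV),lo,hi); m=cv2.morphologyEx(m,cv2.MORPH_CLOSE,np.ones((3,3)))
    c,_=cv2.findContours(m,cv2.RETR_EXTERNAL,cv2.CHAIN_APPROX_NONE)
    out=[]
    for k in c:
        if cv2.contourArea(k)>amin:
            out.append((cv2.contourArea(k),cv2.fitEllipse(k)))
    return out
E
python3 - <<'E'
from seg import *
snap('w4')
for t in('w3','w4'):
    im,p=load(t)
    print(t,np.round(p[1],4))
    for a,e in blobs(im,(2,120,70),(14,255,255)): print(' terra',a,np.round(e[0],1),np.round(e[1],1),np.round(plane(ray('wrist',e[0],p),0.012),3))
    for a,e in blobs(im,(0,0,170),(30,60,255),40): print(' white',a,np.round(e[0],1),np.round(e[1],1),np.round(plane(ray('wrist',e[0],p),0.088),3))
a=[cv2.resize(load(t)[0][110:290,150:390],(400,300),interpolation=cv2.INTER_CUBIC) for t in('w3','w4')]
cv2.imwrite('pics/m3.png',np.hstack(a))
E
```

```text
w3 [ 0.492  -0.2918  0.3304]
 terra 953.0 [307.2 188.8] [34.6 35.3] [ 0.58  -0.349  0.012]
 terra 1146.5 [226.1 170.2] [38.  38.4] [ 0.445 -0.318  0.012]
 terra 1404.0 [275.7  56.6] [44.3 45.2] [ 0.525 -0.133  0.012]
 white 160.0 [257.9 263.3] [13.2 15.7] [ 0.497 -0.447  0.088]
 white 250.5 [488.8  77.4] [20.  40.3] [ 0.884 -0.134  0.088]
 white 530.5 [505.6  40.3] [13.8 69.6] [ 0.935 -0.055  0.088]
 white 1777.0 [33.1 45.9] [ 34.6 100.1] [ 0.13  -0.084  0.088]
w4 [ 0.4923 -0.4006  0.3307]
 terra 1813.0 [404.7 259.6] [45. 59.] [ 0.794 -0.604  0.012]
 terra 1039.0 [309.2 117.9] [36.  36.8] [ 0.58  -0.34   0.012]
 terra 1220.0 [224.9 104.1] [39.  39.9] [ 0.445 -0.319  0.012]
 terra 176.5 [272.5   3.9] [ 9.9 40.8] [ 0.521 -0.15   0.012]
 white 131.5 [255.3 195.9] [13.7 17.6] [ 0.493 -0.448  0.088]
 white 98.5 [507.    5.3] [ 9.4 18.3] [ 0.95  -0.089  0.088]
 white 280.0 [487.8  19.5] [24.5 42.1] [ 0.89  -0.136  0.088]
 white 876.5 [23.1 19.8] [20.5 62.7] [ 0.1   -0.138  0.088]
```

View pics/m3.png

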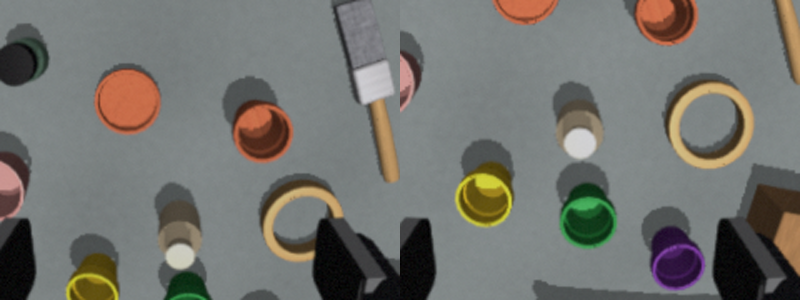

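```bash
python3 - <<'E'
from seg import *
np.set_printoptions(precision=4,suppress=True)
L={t:load(t) for t in('w1','w2','w3','w4')}
P={t:L[t][1] for t in L}
T=lambda a,b,t1='w3',t2='w4':tri(ray('wrist',a,P[t1]),ray('wrist',b,P[t2]))
print('saucer',T((226.1,170.2),(224.9,104.1)),'vase',T((257.9,263.3),(255.3,195.9)),'pot',T((307.2,188.8),(309.2,117.9)))
im,p=L['w2']; hsv=cv2.cvtColor(im,cv2.COLOR_BGR2HSV)
m=cv2.inRange(hsv,(12,60,110),(30,200,255)); m=cv2.morphologyEx(m,cv2.MORPH_OPEN,np.ones((3,3)))
c=max(cv2.findContours(m,cv2.RETR_EXTERNAL,cv2.CHAIN_APPROX_NONE)[0],key=cv2.contourArea); h=cv2.convexHull(c)[:,0,:]
W=np.array([plane(ray('wrist',q,p),0.012)[:2] for q in h.astype(float)])
r=cv2.minAreaRect((W*1000).astype(np.float32)); print('board',r)
for t in('w2','w3'):
    im,p=L[t]
    v=im.astype(int); 
    for a,e in blobs(im,(0,60,10),(15,255,110),300): print(t,'brown',a,np.round(e[0],1),np.round(e[1],1))
z=lambda im,x,y,w,h:cv2.resize(im[y:y+h,x:x+w],(400,300),interpolation=cv2.INTER_CUBIC)
cv2.imwrite('pics/m4.png',np.vstack([np.hstack([z(L['w2'][0],220,110,80,60),z(L['w2'][0],215,220,80,60)]),np.hstack([z(L['w1'][0],190,110,120,90),z(L['w1'][0],190,165,120,90)])]))
E
```

```text
saucer [ 0.4445 -0.3185  0.0075] vase [ 0.4949 -0.449   0.0852] pot [ 0.573  -0.3391  0.0502]
board ((538.5723266601562, -51.029449462890625), (260.5494079589844, 244.73484802246094), 84.76708221435547)
w2 brown 1310.5 [249.1 256.4] [37.9 47.1]
w2 brown 1791.5 [260.3 154.3] [47.1 51.6]
w2 brown 2698.0 [477.7 144. ] [52.  66.6]
w3 brown 486.5 [143.9 225.3] [24.4 34. ]
w3 brown 401.5 [308.8 191.6] [24.8 28.7]
w3 brown 1498.5 [275.4  57.2] [45.  46.1]
```

View pics/m4.png

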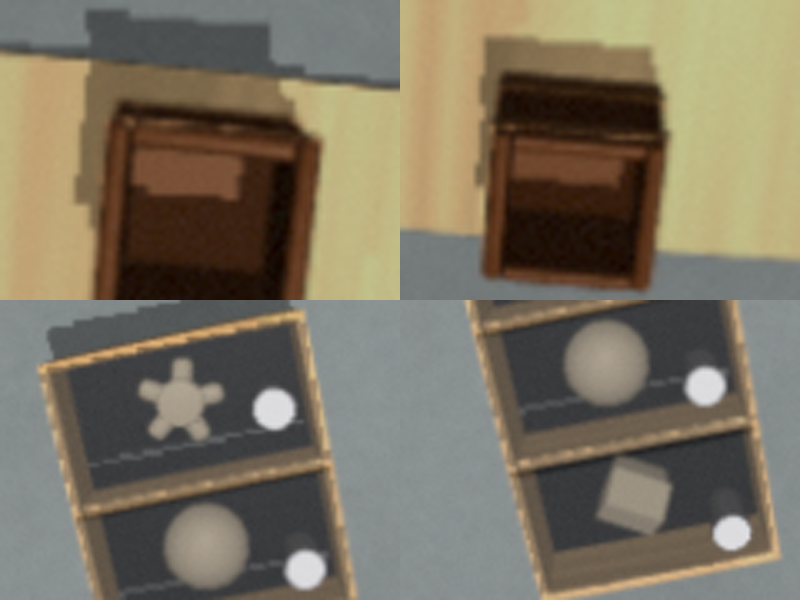

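Measurements so far:
- Saucer at (0.4445,-0.3185), rim about 8–14 mm high.
- Vase top at (0.495,-0.449,0.085), pot at about (0.573,-0.339).
- Board yaw -0.091, centre about (0.531,-0.050).
- The crops show the mushroom round in the middle compartment, with knob B at crop (705,387).

Next I go to the saucer.

Call:
move_arm(
  deltas=[
    [[82,-48,230,0,0,0.0913,1],[82,-48,230,0,0,0.0913,1],[82,-48,230,0,0,0.0913,1],[82,-48,230,0,0,0.0913,1],[82,-48,230,0,0,0.0913,1],[82,-48,230,0,0,0.0913,1],[82,-48,270,0,0,0.0913,1],[82,-48,303,0,0,0.0913,1]],
  ],
)

```text
clock: 4.72
tool_pos: [0.4458, -0.3219, 0.0289]
orientation: [3.138, 0.003, 1.479]
wrist_force: [-0.7, -0.7, -0.5]
width: 0.0855
finger_force: 0.0
```

```bash
python3 -c "
from h import *
im,p=snap('w5');print(p[1],robot.get_obs()['wrist_force'])
cv2.imwrite('pics/m5.png',cv2.resize(im[150:384,120:392],(800,600)))"
```

```text
[ 0.44575503 -0.32192856  0.02892609] [-3.381693    1.69434556 -5.37479763]
```

View pics/m5.png

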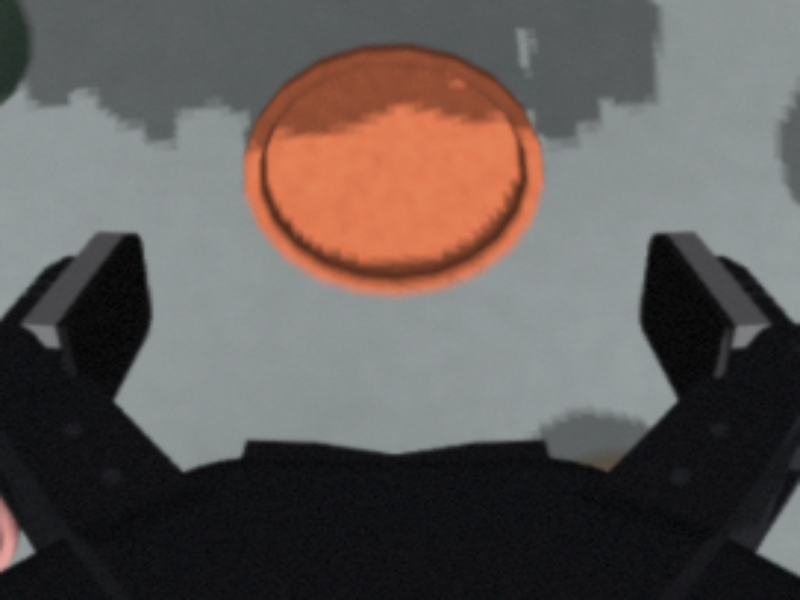

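The saucer sits centrally between the fingers, with its centre at native (254,216); the pads are at columns about 171 and 338. I'll go down 10 mm and close only slightly, to 64 mm, to test the grasp.

Call:
move_arm(
  deltas=[
    [[0,0,10,0,0,0,1],[0,0,10,0,0,0,1],[0,0,10,0,0,0,0.5],[0,0,10,0,0,0,0.5],[0,0,10,0,0,0,0.5]],
  ],
)

```text
clock: 5.4
tool_pos: [0.4439, -0.3206, 0.0181]
orientation: [3.141, 0.0, 1.478]
wrist_force: [-0.2, 0.3, 0.2]
width: 0.0637
finger_force: 0.0
```

```bash
python3 -c "
from h import *
im,p=snap('w6');print(p[1],robot.get_obs()['wrist_force'])
cv2.imwrite('pics/m6.png',cv2.resize(im[150:384,120:392],(800,600)))"
```

```text
[ 0.44389402 -0.32059073  0.01812233] [ 0.15933202 -0.18291363  0.12018255]
```

View pics/m6.png

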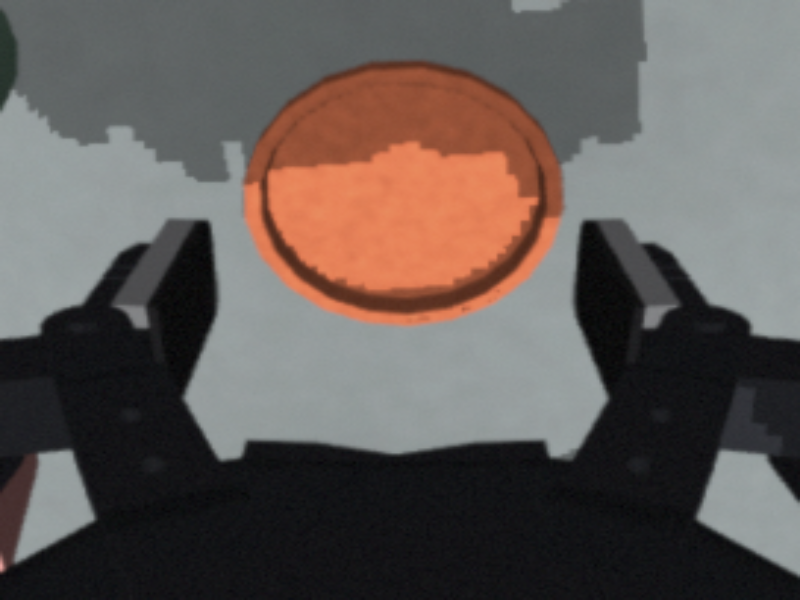

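The pads closed to 63.7 mm without touching the 66 mm saucer. The picture puts the tips at native rows of about 236 and a 123 px gap, so roughly 40 mm above the bench. That means the open tips stand well behind where I assumed. I'll reopen and lower in small, force-checked steps.

Call:
move_arm(
  deltas=[
    [[0,0,0,0,0,0,0.9],[1.5,0,3,0,0,0,0.9],[1.5,0,6,0,0,0,0.9],[1.5,0,9,0,0,0,0.9],[1.5,0,9,0,0,0,0.9]],
  ],
)

```text
clock: 6.08
tool_pos: [0.4437, -0.3188, 0.0083]
orientation: [-3.141, -0.0, 1.478]
wrist_force: [-0.1, 0.3, 0.4]
width: 0.0811
finger_force: 0.0
```

Call:
move_arm(
  deltas=[
    [[0,0,4,0,0,0,0.9],[0,0,8,0,0,0,0.9],[0,0,8,0,0,0,0.9]],
  ],
)

```text
clock: 6.45
tool_pos: [0.4437, -0.3188, 0.0003]
orientation: [-3.141, -0.0, 1.478]
wrist_force: [-0.3, -0.4, 0.3]
width: 0.081
finger_force: 0.0
```

```bash
python3 -c "
from h import *
im,p=snap('w7');o=robot.get_obs();print(p[1],o['wrist_force'],o['width'])
t=snapshot('top')[:,:,::-1]; s=snapshot('side')[:,:,::-1]
a=cv2.resize(im[150:384,120:392],(400,300));b=cv2.resize(s[110:200,250:370],(400,300))
cv2.imwrite('pics/m7.png',np.hstack([a,b]))"
```

```text
[ 4.43672677e-01 -3.18776745e-01  2.99950955e-04] [-0.42863013 -0.09198006 -0.5678041 ] 0.08142665507888296
```

View pics/m7.png

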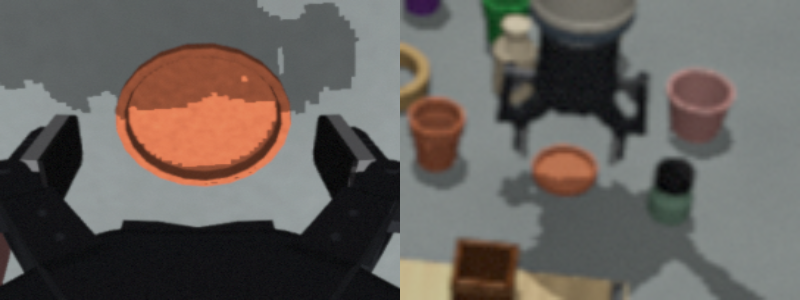

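The side view confirms it: with the reported TCP z at 0, the fingers still hover about 2 cm above the bench. The real tips are therefore about 22 mm behind the TCP when open, and I'll use that. The saucer is also about 3 mm to +tool y. Going lower, in force-checked steps.

Call:
move_arm(
  deltas=[
    [[0,1,4,0,0,0,0.9],[0,2,8,0,0,0,0.9],[0,2,12,0,0,0,0.9],[0,2,12,0,0,0,0.9]],
  ],
)

```text
clock: 7.1
tool_pos: [0.4457, -0.3189, -0.0117]
orientation: [-3.141, -0.0, 1.478]
wrist_force: [-0.6, -0.2, -0.1]
width: 0.0812
finger_force: 0.0
```

Call:
move_arm(
  deltas=[
    [[0,0,2,0,0,0,0.9],[0,0,4,0,0,0,0.5],[0,0,4,0,0,0,0.4],[0,0,4,0,0,0,0.4],[0,0,4,0,0,0,0.4]],
  ],
  grip_force=30,
)

```text
clock: 7.72
tool_pos: [0.4459, -0.3191, -0.0153]
orientation: [3.142, 0.0, 1.478]
wrist_force: [0.4, -0.1, 1.7]
width: 0.0631
finger_force: 33.0
```

```bash
python3 - <<'E'
from seg import *
np.set_printoptions(precision=1,suppress=True)
b=np.radians(-5.23); ex=np.array([np.cos(b),np.sin(b)]); ey=np.array([-ex[1],ex[0]])
def planter(t,near,z):
    im,p=load(t); m=cv2.inRange(cv2.cvtColor(im,cv2.COLOR_BGR2HSV),(0,60,5),(16,255,125))
    m=cv2.morphologyEx(m,cv2.MORPH_OPEN,np.ones((3,3)))
    m=cv2.morphologyEx(m,cv2.MORPH_CLOSE,np.ones((7,7)))
    c=min([k for k in cv2.findContours(m,cv2.RETR_EXTERNAL,cv2.CHAIN_APPROX_NONE)[0] if cv2.contourArea(k)>500],key=lambda k:np.hypot(*(np.mean(k[:,0],0)-near)))
    W=1000*np.array([plane(ray('wrist',q,p),z)[:2] for q in c[:,0].astype(float)])
    u,v=W@ex,W@ey
    pr=lambda a,q:np.percentile(a,q)
    print(t,near,'u',pr(u,[1,99]),'v',pr(v,[1,99]), 'rect',cv2.minAreaRect(W.astype(np.float32)))
    return u,v
c=np.array([531,-50.3]);print('board u,v',c@ex,c@ey)
planter('w2',(260,155),.102);planter('w2',(249,256),.062);planter('w3',(275,57),.062)
E
```

```text
board u,v 533.3743912986896 -1.6878112312648426
w2 (260, 155) u [504.2 560.9] v [ 60.4 121.9] rect ((538.7861938476562, 42.21559143066406), (61.53213119506836, 57.18336868286133), 85.59275817871094)
w2 (249, 256) u [504.1 561.1] v [-119.1  -42.4] rect ((522.9837646484375, -128.85289001464844), (77.30713653564453, 57.112937927246094), 85.33251190185547)
w3 (275, 57) u [504.2 560.7] v [-125.2  -64.4] rect ((521.6358032226562, -142.80072021484375), (61.096012115478516, 56.478824615478516), 85.45310974121094)
```

Call:
move_arm(
  deltas=[
    [[0,0,-10,0,0,0,0.4],[0,0,-30,0,0,0,0.4],[0,0,-70,0,0,0,0.4],[0,0,-120,0,0,0,0.4],[0,0,-120,0,0,0,0.4]],
  ],
)

```text
clock: 8.35
tool_pos: [0.4474, -0.3204, 0.1086]
orientation: [3.136, 0.004, 1.479]
wrist_force: [-0.2, 0.1, -1.9]
width: 0.0633
finger_force: 33.6
```

```bash
python3 - <<'E'
from seg import *
im,p=snap('w8'); m=cv2.inRange(cv2.cvtColor(im,cv2.COLOR_BGR2HSV),(2,120,70),(14,255,255))
m=cv2.morphologyEx(m,cv2.MORPH_CLOSE,np.ones((5,5)))
R,t=p
n,l,st,ce=cv2.connectedComponentsWithStats(m); k=1+np.argmax(st[1:,4]); print(st[k],ce[k])
for c in(240,254,268):
    r=np.where(l[:,c]==k)[0]
    for zt in(-.0293,):
        q=[R.T@(plane(ray('wrist',(c,y),p),t[2]+.0293)-t) for y in(r.min()-.5,r.max()+.5)]
        print(c,r.min(),r.max(),np.round(np.array(q)*1000,1).tolist())
E
```

```text
[  190   192   129   119 12088] [254.13682991 251.56386499]
240 193 309 [[33.9, -7.2, -29.5], [-32.3, -8.5, -29.2]]
254 192 310 [[34.4, -0.8, -29.4], [-32.9, -0.9, -29.2]]
268 194 308 [[33.4, 5.5, -29.4], [-31.6, 6.7, -29.1]]
```

Call:
move_arm(
  deltas=[
    [[275,60,0,0,0,0,0.4],[275,60,0,0,0,0,0.4],[275,60,0,0,0,0,0.4],[275,60,0,0,0,0,0.4],[275,60,0,0,0,0,0.4],[275,60,0,0,0,0,0.4],[275,60,50,0,0,0,0.4],[275,60,95,0,0,0,0.4]],
  ],
)

```text
clock: 9.4
tool_pos: [0.5304, -0.0515, 0.0081]
orientation: [-3.141, 0.0, 1.478]
wrist_force: [1.7, -0.3, -0.9]
width: 0.0636
finger_force: 33.6
```

Call:
move_arm(
  deltas=[
    [[0,0,0,0,0,0,0.4],[0,0,0,0,0,0,0.4]],
  ],
)

```text
clock: 9.65
tool_pos: [0.5311, -0.0514, 0.0106]
orientation: [3.141, 0.0, 1.478]
wrist_force: [0.7, -0.4, -0.2]
width: 0.0632
finger_force: 34.5
```

Call:
move_arm(
  deltas=[
    [[0.5,-0.5,4,0,0,0,0.4],[0.5,-0.5,8,0,0,0,0.4],[0.5,-0.5,11,0,0,0,0.4],[0.5,-0.5,12.5,0,0,0,0.4],[0.5,-0.5,12.5,0,0,0,0.4]],
  ],
)

```text
clock: 10.28
tool_pos: [0.5305, -0.0502, -0.0029]
orientation: [-3.141, -0.0, 1.478]
wrist_force: [-0.9, -1.0, -0.6]
width: 0.0632
finger_force: 34.5
```

Call:
move_arm(
  deltas=[
    [[0,0,0.7,0,0,0,0.4],[0,0,1.3,0,0,0,0.4],[0,0,1.3,0,0,0,0.4]],
  ],
)

```text
clock: 10.65
tool_pos: [0.5306, -0.0503, -0.0034]
orientation: [3.141, 0.0, 1.479]
wrist_force: [-3.6, 0.7, 17.0]
width: 0.0631
finger_force: 36.3
```

Call:
move_arm(
  deltas=[
    [[0,0,-0.8,0,0,0,0.4],[0,0,-0.8,0,0,0,0.6],[0,0,-0.8,0,0,0,0.9],[0,0,-2,0,0,0,0.95],[0,0,-20,0,0,0,1],[0,0,-70,0,0,0,1],[0,0,-132,0,0,0,1],[0,0,-180,0,0,0,1]],
  ],
)

```text
clock: 11.65
tool_pos: [0.5306, -0.0503, 0.1784]
orientation: [3.14, 0.0, 1.479]
wrist_force: [-0.3, 1.0, -0.7]
width: 0.0851
finger_force: 0.0
```

```bash
python3 - <<'E'
from seg import *
im,p=snap('w9'); print(p[1])
m=cv2.inRange(cv2.cvtColor(im,cv2.COLOR_BGR2HSV),(2,120,70),(14,255,255))
for a,e in blobs(im,(2,120,70),(14,255,255)): print(a,np.round(e[0],1),np.round(e[1],1),np.round(plane(ray('wrist',e[0],p),.026),4))
E
```

```text
[ 0.53061631 -0.05028174  0.17838521]
2168.0 [254.3 266.5] [50.6 62. ] [ 0.5201 -0.1594  0.026 ]
2842.0 [253.4 176.4] [59.5 60.8] [ 0.5292 -0.0496  0.026 ]
227.5 [260.8  82.4] [13.2 24.2] [0.5461 0.0491 0.026 ]
568.0 [272.2  86.6] [41.2 75.4] [0.5574 0.0437 0.026 ]
```

Call:
move_arm(
  deltas=[
    [[-284,69,0,0,0,0,1],[-284,69,0,0,0,0,1],[-284,69,0,0,0,0,1],[-284,69,0,0,0,0,1],[-284,69,0,0,0,0,1],[-284,69,30,0,0,0,1],[-284,69,30,0,0,0,1]],
  ],
)

```text
clock: 12.58
tool_pos: [0.5716, -0.3388, 0.1437]
orientation: [-3.138, -0.002, 1.478]
wrist_force: [-1.1, 0.9, 0.2]
width: 0.0856
finger_force: 0.0
```

```bash
cat > rim.py <<'E'
from seg import *
def rim(im,p,near,z,lo=(0,90,40),hi=(16,255,255)):
    # silhouette extents in world plane z around blob nearest 'near'
    m=cv2.inRange(cv2.cvtColor(im,cv2.COLOR_BGR2HSV),lo,hi); m=cv2.morphologyEx(m,cv2.MORPH_CLOSE,np.ones((5,5)))
    C=[k for k in cv2.findContours(m,cv2.RETR_EXTERNAL,cv2.CHAIN_APPROX_NONE)[0] if cv2.contourArea(k)>60]
    f=lambda k:np.array([plane(ray('wrist',q,p),z)[:2] for q in k[:,0].astype(float)])
    W=min((f(k) for k in C),key=lambda w:np.hypot(*(w.mean(0)-near))); return W*1000
E
python3 - <<'E'
from rim import *
im,p=snap('w10'); print(p[1])
W=rim(im,p,(.573,-.339),.058)
print(W.min(0),W.max(0),cv2.minEnclosingCircle(W.astype(np.float32)))
c=im[100:340,130:450]; cv2.imwrite('pics/m10.png',cv2.resize(c,(640,480)))
E
```

```text
[ 0.57157379 -0.33881025  0.1436945 ]
[ 545.57046847 -366.80865845] [ 600.43481797 -309.71863441] ((573.1430053710938, -338.294189453125), 28.837297439575195)
```

View pics/m10.png

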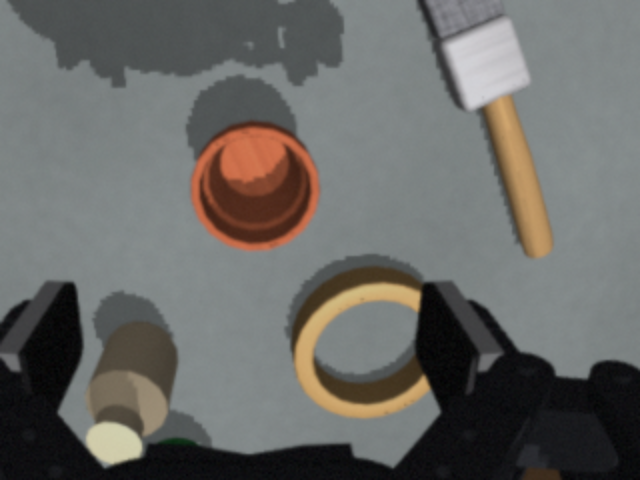

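The pot's rim is centred at crop (256,185), and its measured diameter of 57.7 mm on the 58 mm plane confirms the height. The ring and brush are clear of the finger path. Descending to grasp the collar.

Call:
move_arm(
  deltas=[
    [[0.6,1.4,50,0,0,0,1],[0.6,1.4,100,0,0,0,1],[0.6,1.4,120,0,0,0,1],[0.6,1.4,134,0,0,0,1],[0.6,1.4,134,0,0,0,1]],
  ],
)

```text
clock: 13.25
tool_pos: [0.5749, -0.3391, 0.0125]
orientation: [3.141, 0.0, 1.479]
wrist_force: [0.6, -0.7, 0.1]
width: 0.0853
finger_force: 0.0
```

Call:
move_arm(
  deltas=[
    [[0,0,0,0,0,0,0.5],[0,0,0,0,0,0,0.1],[0,0,0,0,0,0,0.1],[0,0,0,0,0,0,0.1],[0,0,0,0,0,0,0.1]],
  ],
  grip_force=30,
)

```text
clock: 13.88
tool_pos: [0.5751, -0.3395, 0.0134]
orientation: [3.14, 0.001, 1.478]
wrist_force: [-3.8, 0.1, 10.6]
width: 0.0535
finger_force: 29.6
```

Call:
move_arm(
  deltas=[
    [[0,0,-8,0,0,0,0.1],[0,0,-30,0,0,0,0.1],[0,0,-75,0,0,0,0.1],[0,0,-125,0,0,0,0.1],[0,0,-125,0,0,0,0.1],[0,0,-125,0,0,0,0.1]],
  ],
)

```text
clock: 14.62
tool_pos: [0.5742, -0.3387, 0.1369]
orientation: [-3.141, -0.0, 1.478]
wrist_force: [-0.2, -0.3, -2.6]
width: 0.0533
finger_force: 32.4
```

```bash
python3 - <<'E'
from seg import *
im,p=snap('w11'); R,t=p; print(t)
m=cv2.inRange(cv2.cvtColor(im,cv2.COLOR_BGR2HSV),(0,90,40),(16,255,255)); m=cv2.morphologyEx(m,cv2.MORPH_CLOSE,np.ones((5,5)))
n,l,st,ce=cv2.connectedComponentsWithStats(m); k=1+np.argmax(st[1:,4]); print(st[k],ce[k])
zt=.0134-.058
for c in(240,254,268):
    r=np.where(l[:,c]==k)[0]
    q=[R.T@(plane(ray('wrist',(c,y),p),t[2]-zt)-t) for y in(r.min()-.5,r.max()+.5)]
    print(c,r.min(),r.max(),np.round(np.array(q)*1000,1).tolist())
E
```

```text
[ 0.57417459 -0.338746    0.13686241]
[  193   197   123   126 11674] [253.69744732 262.96762035]
240 199 320 [[35.7, -6.5, -44.6], [-27.2, -7.8, -44.6]]
254 197 322 [[36.5, -0.8, -44.6], [-28.5, -0.9, -44.6]]
268 201 321 [[34.8, 4.8, -44.6], [-27.9, 6.0, -44.6]]
```

Call:
move_arm(
  deltas=[
    [[283,-71,0,0,0,0,0.1],[283,-71,0,0,0,0,0.1],[283,-71,0,0,0,0,0.1],[283,-71,0,0,0,0,0.1],[283,-71,0,0,0,0,0.1],[283,-71,0,0,0,0,0.1],[283,-71,30,0,0,0,0.1],[283,-71,80,0,0,0,0.1]],
  ],
)

```text
clock: 15.68
tool_pos: [0.5309, -0.0514, 0.0564]
orientation: [3.139, 0.0, 1.478]
wrist_force: [0.9, -0.2, -2.4]
width: 0.0537
finger_force: 32.0
```

Call:
move_arm(
  deltas=[
    [[0,0,5,0,0,0,0.1],[0,0,10,0,0,0,0.1],[0,0,15,0,0,0,0.1],[0,0,15,0,0,0,0.1],[0,0,15,0,0,0,0.1]],
  ],
)

```text
clock: 16.3
tool_pos: [0.5302, -0.0507, 0.0425]
orientation: [3.141, 0.0, 1.478]
wrist_force: [-0.1, -0.6, -1.7]
width: 0.0537
finger_force: 33.1
```

Call:
move_arm(
  deltas=[
    [[0,0,4,0,0,0,0.1],[0,0,8,0,0,0,0.1],[0,0,9.5,0,0,0,0.1],[0,0,10.2,0,0,0,0.1],[0,0,10.2,0,0,0,0.1]],
  ],
)

```text
clock: 16.92
tool_pos: [0.5297, -0.0507, 0.0319]
orientation: [-3.141, 0.0, 1.479]
wrist_force: [-2.4, 1.0, 4.2]
width: 0.0535
finger_force: 33.6
```

Call:
move_arm(
  deltas=[
    [[0,0,0.5,0,0,0,0.1],[0,0,1,0,0,0,0.1],[0,0,1,0,0,0,0.1]],
  ],
)

```text
clock: 17.3
tool_pos: [0.5296, -0.0509, 0.0316]
orientation: [3.141, 0.0, 1.479]
wrist_force: [-6.6, -2.1, 21.0]
width: 0.0534
finger_force: 34.6
```

Contact. I'll back off slightly, release and rise.

Call:
move_arm(
  deltas=[
    [[0,0,-0.8,0,0,0,0.1],[0,0,-0.8,0,0,0,0.3],[0,0,-0.8,0,0,0,0.7],[0,0,-2,0,0,0,0.95],[0,0,-15,0,0,0,1],[0,0,-60,0,0,0,1],[0,0,-110,0,0,0,1],[0,0,-150,0,0,0,1]],
  ],
)

```text
clock: 18.3
tool_pos: [0.53, -0.0506, 0.1836]
orientation: [3.14, 0.0, 1.479]
wrist_force: [0.4, -0.7, -0.5]
width: 0.0851
finger_force: 0.0
```

```bash
python3 - <<'E'
from rim import *
im,p=snap('w12'); print(p[1])
W=rim(im,p,(.530,-.050),.076); print(W.min(0),W.max(0))
c=im[60:300,90:410]; cv2.imwrite('pics/m12.png',cv2.resize(c,(640,480)))
E
```

```text
[ 0.53000582 -0.05061257  0.183575  ]
[498.66482266 -81.6736512 ] [558.07144088 -10.71936979]
```

View pics/m12.png

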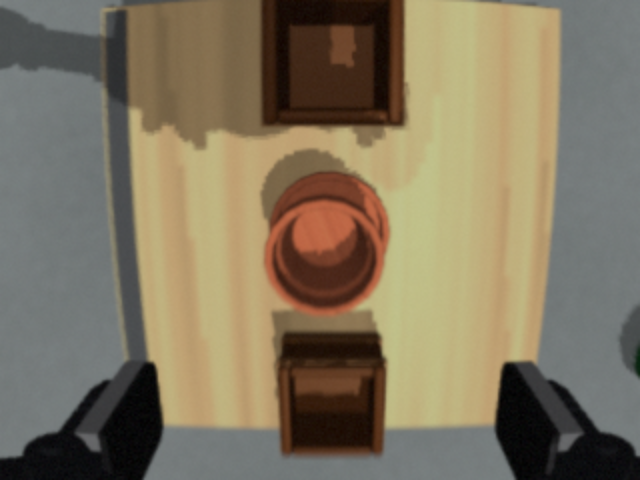

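```bash
python3 - <<'E'
from rim import *
im,p=load('w12')
for X in [(.5302,-.0502,.076),(.5302,-.0502,.026)]: print(proj('wrist',X,p), (proj('wrist',X,p)-[90,60])*2)
print(plane(ray('wrist',(252.2,187.5),p),.076))
o=robot.get_obs();print(o['tool_pos'])
# rim edges at center col/row
g=im[187,200:300].astype(int); print(g[:,2]-g[:,0])
g=im[130:240,252].astype(int); print(g[:,2]-g[:,0])
E
```

```text
[255.00197818 187.12154645] [330.00395637 254.24309289]
[254.80874519 175.4728271 ] [329.61749038 230.94565421]
[ 0.5275765 -0.0503202  0.076    ]
[ 0.53208042 -0.05097127  0.18806113]
[ 65  65  67  70  72  74  77  75  75  76  76  76  73  72  71  69  70  70
  72  73  72  75  88 111 116 106  77  62  84  89  75  56  51  47  47  51
  47  47  48  56  66  74  75  75  78  78  77  77  81  88  85  76  76  78
  77  77  79  78  77  75  72  74  73  71  63  52  47  45  43  45  45  43
  39  48  56  58  51  59  91 113 114  99  72  62  58  58  54  55  52  52
  52  56  56  57  57  56  56  56  56  56]
[ 74  75  74  74  72  64  54  50  50  49  50  50  49  50  50  48  54  71
  77  72  71  77  77  76  77  74  68  56  48  70  99 116 119 115 112 114
 117 117 118 118 120 119 120 120 118 118 118 120 120 120 120 121 119 119
 110  88  78  76  77  78  75  73  68  56  51  50  50  50  50  50  51  49
  51  49  54  61  68  65  57  49  44  45  49  67  90 105 107  92  72  60
  57  56  57  56  51  47  35  31  35  35  35  28  26  25  25  26  29  25
  26  30]
```

The pot stands upright in the saucer, with its rim at native (252,187). It is within about 2 mm of the middle, and both planters are undisturbed. Next is the vase.

Call:
move_arm(
  deltas=[
    [[-400,0,0,0,0,0,1],[-400,0,0,0,0,0,1],[-400,0,0,0,0,0,1],[-400,0,0,0,0,0,1],[-400,0,0,0,0,0,1],[-400,0,0,0,0,0,1],[-400,0,28,0,0,0,1],[-400,0,28,0,0,0,1]],
  ],
)

```text
clock: 19.35
tool_pos: [0.4915, -0.4497, 0.1511]
orientation: [-3.139, -0.002, 1.476]
wrist_force: [-0.2, 0.8, 0.7]
width: 0.0852
finger_force: 0.0
```

Call:
move_arm(
  deltas=[
    [[0,0,0,0,0,0,1],[0,0,0,0,0,0,1]],
  ],
)

```text
clock: 19.6
tool_pos: [0.4936, -0.4481, 0.1539]
orientation: [3.141, 0.001, 1.48]
wrist_force: [0.6, 1.0, -0.2]
width: 0.0855
finger_force: 0.0
```

```bash
python3 - <<'E'
from rim import *
im,p=snap('w13'); print(p[1])
for n,lo,hi,z,nr in[('neck',(0,0,150),(40,70,255),.088,(.495,-.449)),('yellow',(20,120,60),(35,255,255),.058,(.41,-.49)),('green',(45,100,30),(80,255,255),.058,(.49,-.53))]:
    W=rim(im,p,nr,z,lo,hi); print(n,W.min(0),W.max(0),cv2.minEnclosingCircle(W.astype(np.float32)))
cv2.imwrite('pics/m13.png',cv2.resize(im[90:330,90:410],(640,480)))
E
```

```text
[ 0.49361751 -0.44810625  0.15391706]
neck [ 482.20244219 -461.37983453] [ 515.53721715 -423.94556766] ((497.8954162597656, -442.3222351074219), 19.883161544799805)
yellow [ 392.48733424 -540.77272214] [ 438.00907296 -472.786443  ] ((411.70458984375, -506.859130859375), 36.92800521850586)
green [ 478.12204631 -564.53565233] [ 531.98928866 -492.04213977] ((505.5174560546875, -528.2888793945312), 36.34628677368164)
```

View pics/m13.png

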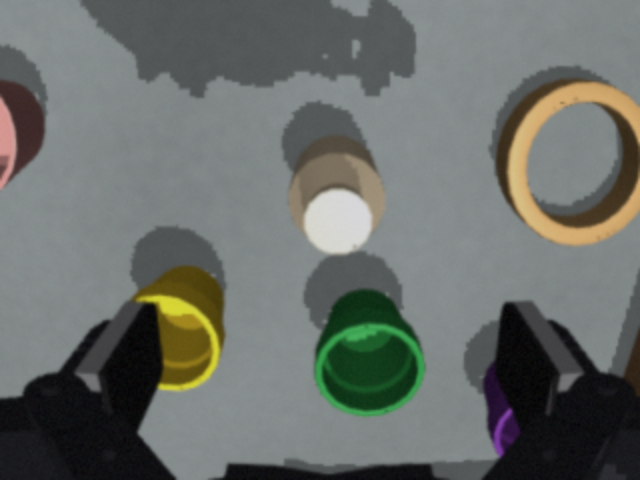

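The neck top is at crop (338,221), native (259,200.5). The yellow and green pots are clear of the finger positions on either side along x.

```bash
python3 - <<'E'
from rim import *
im,p=load('w13')
n=plane(ray('wrist',(259,200.5),p),.088);print(n,plane(ray('wrist',(258.7,188),p),.05))
R,t=p;d=R.T@(n-t);print(np.round(d*1000,1))
# triangulate height of neck top with w4
p4=load('w4')[1]; print(tri(ray('wrist',(259,200.5),p),ray('wrist',(255.3,195.9),p4)))
E
```

```text
[ 0.49673594 -0.44801777  0.088     ] [ 0.49709295 -0.44792032  0.05      ]
[ 0.4  3.  65.9]
[ 0.49450166 -0.48162066 -0.02236458]
```

Call:
move_arm(
  deltas=[
    [[0.4,3,40,0,0,0,1],[0.4,3,90,0,0,0,1],[0.4,3,120,0,0,0,1],[0.4,3,135,0,0,0,1],[0.4,3,142,0,0,0,1],[0.4,3,142,0,0,0,1]],
  ],
)

```text
clock: 20.4
tool_pos: [0.4964, -0.449, 0.0114]
orientation: [3.141, 0.001, 1.479]
wrist_force: [0.3, 0.1, 0.2]
width: 0.0853
finger_force: 0.0
```

Call:
move_arm(
  deltas=[
    [[0,0,0,0,0,0,0.3],[0,0,0,0,0,0,-0.1],[0,0,0,0,0,0,-0.2],[0,0,0,0,0,0,-0.2],[0,0,0,0,0,0,-0.2],[0,0,0,0,0,0,-0.2]],
  ],
  grip_force=35,
)

```text
clock: 21.15
tool_pos: [0.4963, -0.4491, 0.0115]
orientation: [3.141, 0.001, 1.479]
wrist_force: [-0.2, 0.0, 6.7]
width: 0.0426
finger_force: 35.1
```

Call:
move_arm(
  deltas=[
    [[0,0,-8,0,0,0,-0.2],[0,0,-40,0,0,0,-0.2],[0,0,-95,0,0,0,-0.2],[0,0,-145,0,0,0,-0.2],[62,10,-150,0,0,0.18,-0.2],[122,20,-150,0,0,0.36,-0.2],[182,30,-150,0,0,0.54,-0.2],[242,40,-150,0,0,0.72,-0.2]],
  ],
)

```text
clock: 22.15
tool_pos: [0.5568, -0.2165, 0.1613]
orientation: [3.141, -0.0, 0.771]
wrist_force: [1.3, -0.6, -1.8]
width: 0.0429
finger_force: 36.2
```

```bash
cat > go.py <<'E'
import sys
from h import *
# usage: go.py x y z yaw -> delta in the tool frame
x,y,z,yaw=map(float,sys.argv[1:5]); R,t=wpose()
d=R.T@(np.array([x,y,z])-t); rv=(Ro.from_matrix(R).inv()*Ro.from_euler('xyz',[np.pi,0,yaw])).as_rotvec()
print(np.round(d*1000,1),np.round(rv,3),'at',np.round(t,4),'q6',np.round(robot.get_obs()['joint_positions'],2))
E
python3 go.py .6224 .0318 .161 -0.0913
```

```text
[ 220.1 -132.3    0.3] [ 0.    -0.     0.863] at [ 0.5568 -0.2165  0.1613] q6 [-0.47  0.51  1.48  0.    1.15  0.33]
```

Call:
move_arm(
  deltas=[
    [[50,-30,0,0,0,0.18,-0.2],[100,-60,0,0,0,0.36,-0.2],[150,-90,0,0,0,0.54,-0.2],[190,-115,0,0,0,0.72,-0.2],[217,-131,0,0,0,0.858,-0.2],[217,-131,0,0,0,0.858,-0.2],[217,-131,0,0,0,0.858,-0.2]],
  ],
)

```text
clock: 23.02
tool_pos: [0.6193, 0.0268, 0.1609]
orientation: [3.141, 0.0, -0.078]
wrist_force: [0.1, 0.7, -2.8]
width: 0.0427
finger_force: 36.2
```

```bash
python3 go.py .6224 .0318 .04 -0.0913; python3 - <<'E'
from rim import *
im,p=snap('w14'); cv2.imwrite('pics/m14.png',im); R,t=p
W=rim(im,p,t[:2],t[2]+.0765,(0,0,150),(40,70,255)); 
for q in (W.min(0),W.max(0),W.mean(0)): print(np.round(R.T@(np.r_[q/1000,t[2]]-t)*1000,1))
E
```

```text
[  2.7  -5.3 120.9] [0.    0.    0.013] at [0.6193 0.0268 0.1609] q6 [-0.05  0.54  1.42 -0.    1.18  1.6 ]
[21.8 13.3  0. ]
[33.8 -7.7 -0. ]
[28.8  2.4 -0. ]
```

```bash
python3 - <<'E'
from rim import *
im,p=load('w14'); R,t=p
print(proj('wrist',t+R@np.array([0.001,0,-.0765]),p),proj('wrist',t+R@np.array([.013,0,-.0765]),p))
m=cv2.inRange(cv2.cvtColor(im,cv2.COLOR_BGR2HSV),(8,5,50),(35,110,255)); m=cv2.morphologyEx(m,cv2.MORPH_OPEN,np.ones((3,3)))
n,l,st,ce=cv2.connectedComponentsWithStats(m)
for k in range(1,n):
    if st[k,4]>200: print(st[k],np.round(ce[k],1))
for r in range(180,384,12): print(r,[tuple(int(v) for v in im[r,c]) for c in(215,235,254,275,295)])
E
```

```text
[254.68833102 316.20694795] [254.71135187 288.83189914]
[   0    0  156   94 7776] [67.1 41.6]
[  206   129   232   199 30093] [302.3 208.1]
[ 67 286  26  18 267] [ 80.3 293.3]
[  13  291   58   44 1067] [ 42.  308.1]
[  0 356  23  28 336] [  7.1 373.6]
180 [(97, 135, 160), (148, 208, 213), (152, 211, 216), (149, 207, 214), (148, 207, 214)]
192 [(92, 129, 153), (92, 131, 155), (147, 205, 214), (149, 206, 216), (147, 205, 213)]
204 [(91, 127, 151), (60, 72, 79), (65, 77, 86), (73, 87, 96), (144, 201, 214)]
216 [(91, 126, 149), (61, 72, 81), (67, 81, 89), (73, 88, 96), (142, 199, 212)]
228 [(90, 123, 144), (62, 74, 81), (73, 87, 96), (75, 90, 98), (137, 191, 214)]
240 [(59, 69, 77), (99, 120, 131), (130, 155, 170), (132, 158, 174), (56, 67, 74)]
252 [(89, 106, 116), (90, 108, 118), (122, 147, 161), (135, 161, 175), (125, 149, 164)]
264 [(90, 107, 116), (90, 107, 119), (92, 110, 121), (87, 105, 115), (84, 98, 109)]
276 [(87, 106, 115), (64, 75, 84), (62, 73, 80), (69, 84, 92), (82, 96, 106)]
288 [(85, 101, 110), (60, 71, 77), (52, 63, 69), (57, 67, 75), (75, 90, 98)]
300 [(135, 134, 129), (112, 132, 146), (113, 135, 148), (111, 134, 146), (141, 196, 214)]
312 [(138, 138, 131), (110, 132, 144), (110, 131, 145), (112, 134, 147), (133, 184, 214)]
324 [(12, 11, 11), (39, 47, 49), (111, 133, 146), (27, 30, 36), (19, 16, 15)]
336 [(14, 11, 8), (17, 17, 16), (15, 14, 10), (17, 16, 15), (16, 14, 13)]
348 [(12, 12, 10), (15, 16, 15), (18, 15, 16), (19, 17, 16), (19, 21, 14)]
360 [(13, 12, 14), (17, 15, 13), (15, 10, 11), (19, 16, 13), (13, 11, 8)]
372 [(20, 16, 16), (13, 12, 12), (14, 12, 11), (13, 6, 11), (18, 21, 19)]
```

Call:
move_arm(
  deltas=[
    [[3,-5.3,0,0,0,0.013,-0.2],[3,-5.3,20,0,0,0.013,-0.2],[3,-5.3,60,0,0,0.013,-0.2],[3,-5.3,95,0,0,0.013,-0.2],[3,-5.3,115,0,0,0.013,-0.2],[3,-5.3,122,0,0,0.013,-0.2],[3,-5.3,122,0,0,0.013,-0.2]],
  ],
)

```text
clock: 23.95
tool_pos: [0.6231, 0.032, 0.0389]
orientation: [-3.142, 0.0, -0.094]
wrist_force: [0.8, -0.3, -1.3]
width: 0.0431
finger_force: 36.2
```

```bash
python3 go.py .6227 .0318 .0240 -0.0913
```

```text
[-0.4  0.3 14.9] [-0.     0.    -0.003] at [0.6231 0.032  0.0389] q6 [-0.04  0.7   1.51  0.    0.93  1.62]
```

Call:
move_arm(
  deltas=[
    [[0,0,5,0,0,0,-0.2],[0,0,10,0,0,0,-0.2],[0,0,13,0,0,0,-0.2],[0,0,14.3,0,0,0,-0.2],[0,0,14.3,0,0,0,-0.2]],
  ],
)

```text
clock: 24.58
tool_pos: [0.6229, 0.0323, 0.0244]
orientation: [3.142, 0.0, -0.094]
wrist_force: [-0.2, 0.5, -2.2]
width: 0.0427
finger_force: 36.2
```

Call:
move_arm(
  deltas=[
    [[0,0,0.6,0,0,0,-0.2],[0,0,1.2,0,0,0,-0.2],[0,0,1.2,0,0,0,-0.2]],
  ],
)

```text
clock: 24.95
tool_pos: [0.623, 0.0323, 0.0235]
orientation: [-3.142, -0.0, -0.094]
wrist_force: [-1.6, -0.1, 3.5]
width: 0.0427
finger_force: 36.8
```

Call:
move_arm(
  deltas=[
    [[0,0,0,0,0,0,0],[0,0,0,0,0,0,0.3],[0,0,-1,0,0,0,0.8],[0,0,-5,0,0,0,0.9],[0,0,-30,0,0,0,1],[0,0,-85,0,0,0,1],[0,0,-145,0,0,0,1],[0,0,-180,0,0,0,1]],
  ],
)

```text
clock: 25.95
tool_pos: [0.6237, 0.0323, 0.2067]
orientation: [-3.141, -0.004, -0.094]
wrist_force: [0.8, 0.2, -0.0]
width: 0.0855
finger_force: 0.0
```

```bash
python3 - <<'E'
from rim import *
im,p=snap('w15'); R,t=p; print(t)
print('pred neck',proj('wrist',(.6237,.0316,.1),p))
m=cv2.inRange(cv2.cvtColor(im,cv2.COLOR_BGR2HSV),(0,0,130),(40,75,255))
n,l,st,ce=cv2.connectedComponentsWithStats(m)
for k in range(1,n):
    if 150<st[k,4]<6000: print(st[k],np.round(ce[k],1),plane(ray('wrist',ce[k],p),.1))
# knob B and mushroom from w1
im,p=load('w1'); g=cv2.cvtColor(im,cv2.COLOR_BGR2HSV)
m=cv2.inRange(g,(0,0,190),(179,40,255)); n,l,st,ce=cv2.connectedComponentsWithStats(m)
K=[]
for k in range(1,n):
    if 60<st[k,4]<300 and 180<ce[k][0]<320: q=plane(ray('wrist',ce[k],p),.0865); K.append(q); print('knob',st[k],np.round(ce[k],1),np.round(q,4))
c=(190+(606-400)/400*120,165+62/300*90); print('mush px',c,plane(ray('wrist',c,p),.030))
E
python3 go.py .4419 .26 .24 1.775
```

```text
[0.62367026 0.03226348 0.20670763]
pred neck [255.2911988  186.74252617]
[   0    0  145   96 5388] [76.2 44.7] [0.78827833 0.19605401 0.1       ]
[145   0   6  44 153] [147.5  20.3] [0.79287851 0.11598962 0.1       ]
[  6  58 129  41 186] [74.9 74.6] [0.75711994 0.19992563 0.1       ]
[413 138  11  79 157] [418.2 178.6] [ 0.61745756 -0.13518552  0.1       ]
[ 234  160  153   50 2339] [289.4 189.2] [6.18429168e-01 1.39302240e-04 1.00000000e-01]
knob [267 137  11  12 100] [271.8 142.3] [0.4634 0.3673 0.0865]
knob [276 186  11  10  86] [281.3 190.5] [0.4769 0.3045 0.0865]
knob [284 230  11  10  78] [289.3 234.5] [0.49   0.2417 0.0865]
mush px (251.8, 183.6) [0.43782045 0.29925691 0.03      ]
[-203.6 -209.6  -31.1] [ 0.007 -0.006 -1.869] at [0.6252 0.0322 0.2105] q6 [-0.04  0.5   1.36 -0.    1.28  1.62]
```

```bash
python3 go.py .4769 .3045 .19 1.7795
```

```text
[-173.3 -257.2   19.1] [ 0.007 -0.006 -1.873] at [0.6252 0.0322 0.2105] q6 [-0.04  0.5   1.36 -0.    1.28  1.62]
```

Call:
move_arm(
  deltas=[
    [[-22,-32,2,0,0,-0.185,1],[-44,-64,4,0,0,-0.37,1],[-66,-96,6,0,0,-0.555,1],[-88,-128,8,0,0,-0.74,1],[-110,-160,10,0,0,-0.925,1],[-132,-192,12,0,0,-1.11,1],[-154,-224,14,0,0,-1.295,1],[-173,-257,19,0,0,-1.48,1]],
  ],
)

```text
clock: 27.0
tool_pos: [0.474, 0.3054, 0.1843]
orientation: [3.141, -0.0, 1.392]
wrist_force: [0.3, -0.0, -0.5]
width: 0.0856
finger_force: 0.0
```

```bash
python3 go.py .4769 .3045 .15 1.7795
```

```text
[-0.4  3.  34.3] [ 0.    -0.    -0.387] at [0.474  0.3054 0.1843] q6 [ 0.47  0.44  1.54 -0.    1.16  0.65]
```

Call:
move_arm(
  deltas=[
    [[0,2,15,0,0,-0.18,0],[0,2,30,0,0,-0.36,0],[0,2,30,0,0,-0.387,0],[0,2,30,0,0,-0.387,0]],
  ],
)

```text
clock: 27.5
tool_pos: [0.477, 0.304, 0.1547]
orientation: [3.141, -0.0, 1.77]
wrist_force: [-0.5, 0.6, -0.6]
width: 0.0428
finger_force: 0.0
```

```bash
python3 - <<'E'
from rim import *
im,p=snap('w16'); R,t=p; print(t, p[0][:,0])
m=cv2.inRange(cv2.cvtColor(im,cv2.COLOR_BGR2HSV),(0,0,190),(179,40,255)); n,l,st,ce=cv2.connectedComponentsWithStats(m)
p1=load('w1')[1]; o={'A':(271.8,142.3),'B':(281.3,190.5),'C':(289.3,234.5)}
for k in range(1,n):
    if 60<st[k,4]<1500:
        q=plane(ray('wrist',ce[k],p),.0865); print(st[k],np.round(ce[k],1),np.round(q,4))
        for a in o: print('  ',a,np.round(tri(ray('wrist',ce[k],p),ray('wrist',o[a],p1)),4))
E
python3 go.py .4769 .3045 .056 1.7795
```

```text
[0.47695359 0.30401473 0.15468492] [-1.97428920e-01  9.80317197e-01  1.21973351e-04]
[246 189  19  19 261] [254.9 198.1] [0.4765 0.3059 0.0865]
   A [0.4495 0.4046 0.4199]
   B [0.476  0.3082 0.0941]
   C [0.4462 0.4159 0.4687]
[475 216  27  55 207] [490.9 236.7] [0.7381 0.3125 0.0865]
   A [0.4478 0.3856 0.3261]
   B [0.4542 0.3729 0.3213]
   C [0.4559 0.3635 0.3261]
[464 231  48  98 305] [494.5 273.7] [0.7755 0.2687 0.0865]
   A [0.447  0.3867 0.3259]
   B [0.4547 0.3731 0.3199]
   C [0.4585 0.3623 0.322 ]
[247 261  17  15 197] [255.5 268.1] [0.4897 0.2431 0.0865]
   A [0.4519 0.3987 0.3594]
   B [0.4601 0.3651 0.3002]
   C [0.4893 0.2451 0.09  ]
[   0  264   27   81 1294] [ 11.8 311.3] [0.1906 0.086  0.0865]
   A [0.4575 0.3848 0.3152]
   B [0.4557 0.3669 0.3086]
   C [0.4551 0.3519 0.3081]
[455 289  14  24 114] [461.5 301.1] [0.7383 0.2293 0.0865]
   A [0.4461 0.3889 0.329 ]
   B [0.4553 0.3734 0.3197]
   C [0.461  0.3606 0.3184]
[445 313  14  11  75] [453.  316.6] [0.7382 0.2066 0.0865]
   A [0.4461 0.3897 0.3293]
   B [0.4557 0.3734 0.3192]
   C [0.4623 0.3593 0.3162]
[ 0.5 -0.2 98.8] [ 0.001 -0.    -0.01 ] at [0.4771 0.304  0.1548] q6 [ 0.46  0.48  1.57 -0.    1.09  0.26]
```

Call:
move_arm(
  deltas=[
    [[1.5,-0.5,45,0,0,-0.01,0],[1.5,-0.5,80,0,0,-0.01,0],[1.5,-0.5,95,0,0,-0.01,0],[1.5,-0.5,99,0,0,-0.01,0],[1.5,-0.5,99,0,0,-0.01,-0.3],[1.5,-0.5,99,0,0,-0.01,-0.8],[1.5,-0.5,99,0,0,-0.01,-0.8],[1.5,-0.5,99,0,0,-0.01,-0.8]],
  ],
  grip_force=20,
)

```text
clock: 28.55
tool_pos: [0.4772, 0.3058, 0.0563]
orientation: [3.139, -0.001, 1.783]
wrist_force: [4.7, -0.9, 8.0]
width: 0.0148
finger_force: 21.8
```

Call:
move_arm(
  deltas=[
    [[0,8,-0.5,0,0,0,-0.8],[0,24,-0.5,0,0,0,-0.8],[0,44,-0.5,0,0,0,-0.8],[0,64,-0.5,0,0,0,-0.8],[0,82,-0.5,0,0,0,-0.8],[0,95,-0.5,0,0,0,-0.8],[0,101,-0.5,0,0,0,-0.8],[0,101,-0.5,0,0,0,-0.8]],
  ],
)

```text
clock: 29.55
tool_pos: [0.5755, 0.3266, 0.0563]
orientation: [3.141, 0.0, 1.783]
wrist_force: [0.9, -1.7, 5.9]
width: 0.0149
finger_force: 21.6
```

Call:
move_arm(
  deltas=[
    [[0,1,0,0,0,0,-0.8],[0,2,0,0,0,0,-0.8]],
  ],
)

```text
clock: 29.8
tool_pos: [0.5766, 0.3268, 0.0563]
orientation: [3.142, 0.0, 1.783]
wrist_force: [-0.9, -2.2, 6.9]
width: 0.0146
finger_force: 21.6
```

Call:
move_arm(
  deltas=[
    [[0,0,0,0,0,0,-0.5],[0,0,0,0,0,0,0],[0,0,-40,0,0,0,0.2],[0,0,-95,0,0,0,0.3],[0,-60,-100,0,0,0,0.3],[0,-120,-100,0,0,0,0.3],[-5,-140,-100,0,0,0,0.3],[-5,-140,-100,0,0,0,0.3]],
  ],
)

```text
clock: 30.8
tool_pos: [0.4396, 0.2924, 0.156]
orientation: [-3.141, 0.0, 1.784]
wrist_force: [0.4, -0.0, -0.6]
width: 0.0554
finger_force: 0.0
```

```bash
python3 - <<'E'
from rim import *
im,p=snap('w17'); R,t=p; print(t)
p1=load('w1')[1]
g=cv2.cvtColor(im,cv2.COLOR_BGR2HSV)
print('pred',proj('wrist',(.438,.2993,.03),p))
u,v=map(int,proj('wrist',(.438,.2993,.03),p)); print(g[v,u],g[v,u-45],g[v-40,u])
cv2.imwrite('pics/m17.png',cv2.resize(im[100:340,110:430],(640,480)))
E
```

```text
[0.43958815 0.29235367 0.1560371 ]
pred [254.78878892 176.02037505]
[ 30   7 231] [ 17 112  75] [110  11  72]
```

View pics/m17.png

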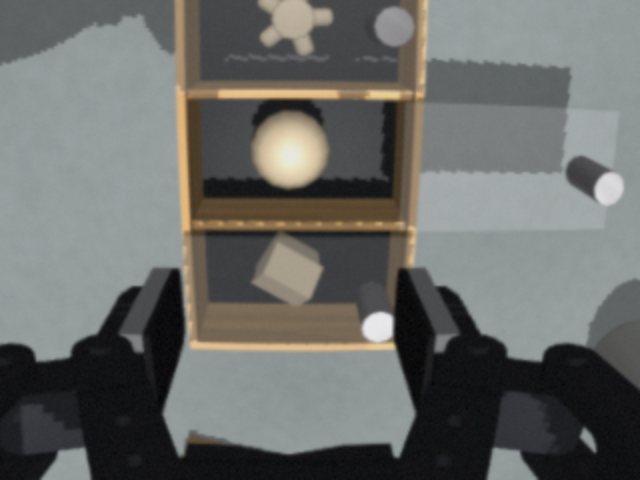

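The picture shows only the middle lid open, with its knob at crop (608,187). The mushroom is uncovered at crop (290,149), native (255,174.5), about 39 px across.

```bash
python3 - <<'E'
from rim import *
im,p=load('w17'); R,t=p; p1=load('w1')[1]; im1=load('w1')[0]
def circ(im,lo,hi,near):
    m=cv2.inRange(cv2.cvtColor(im,cv2.COLOR_BGR2HSV),lo,hi); m=cv2.morphologyEx(m,cv2.MORPH_OPEN,np.ones((3,3)))
    c=min(cv2.findContours(m,cv2.RETR_EXTERNAL,cv2.CHAIN_APPROX_NONE)[0],key=lambda k:np.hypot(*(k[:,0].mean(0)-near))-(cv2.contourArea(k)>200)*50); return cv2.minEnclosingCircle(c), cv2.contourArea(c)
a=circ(im,(12,5,130),(40,130,255),(255,174)); b=circ(im1,(10,5,90),(40,130,255),(252,183)); print(a,b)
A,B=ray('wrist',a[0][0],p),ray('wrist',b[0][0],p1)
print('tri',tri(A,B)); q=plane(A,.029); print(q,plane(B,.029),'tool',np.round(R.T@(q-t)*1000,1))
ex=np.array([.9785,.2062]); c=np.array([.4766,.3055])-.035*ex; d=q[:2]-c; print('off centre x,y',d@ex,d@[-.2062,.9785])
E
python3 go.py .4385 .2985 -.003 1.7795
```

```text
(((254.83921813964844, 175.0635986328125), 18.509719848632812), 998.0) (((254.1614532470703, 183.98558044433594), 76.48247528076172), 10420.5)
tri [ 0.44073492  0.28913516 -0.01845407]
[0.43789316 0.30003765 0.029     ] [0.44125225 0.30034112 0.029     ] tool [  7.9   0.  127. ]
off centre x,y -0.004001655156178108 0.002636440277653072
[  6.   -1.4 159. ] [ 0.001 -0.     0.004] at [0.441  0.2929 0.156 ] q6 [0.47 0.43 1.65 0.   1.06 0.26]
```

Call:
move_arm(
  deltas=[
    [[7.4,-1.1,30,0,0,0.004,0.12],[7.4,-1.1,80,0,0,0.004,0.12],[7.4,-1.1,108,0,0,0.004,0.12],[7.4,-1.1,110,0,0,0.004,0.12],[7.4,-1.1,110,0,0,0.004,0.12]],
  ],
)

```text
clock: 31.48
tool_pos: [0.4392, 0.3001, 0.0463]
orientation: [3.141, -0.0, 1.779]
wrist_force: [-0.2, -0.5, -0.0]
width: 0.0482
finger_force: 0.0
```

```bash
python3 - <<'E'
from rim import *
im,p=snap('w18'); R,t=p; print(t,robot.get_obs()['width'])
m=cv2.inRange(cv2.cvtColor(im,cv2.COLOR_BGR2HSV),(12,5,130),(40,130,255)); m=cv2.morphologyEx(m,cv2.MORPH_OPEN,np.ones((3,3)))
for k in cv2.findContours(m,cv2.RETR_EXTERNAL,cv2.CHAIN_APPROX_NONE)[0]:
    if cv2.contourArea(k)>600:
        (c,r)=cv2.minEnclosingCircle(k); e=cv2.fitEllipse(k); q=plane(ray('wrist',e[0],p),.027); print(cv2.contourArea(k),c,r,np.round(e[0],1),np.round(e[1],1),np.round(q,4),np.round(R.T@(q-t)*1000,1))
A=ray('wrist',(254.8,175.1),load('w17')[1])
E
```

```text
[0.4392303  0.3001085  0.04626715] 0.0481923936342313
1476.5 (254.5, 318.5) 51.52193832397461 [253.1 308.8] [32.9 98. ] [0.4522 0.2317 0.027 ] [-69.6  -1.5  19.2]
2517.0 (252.13888549804688, 224.01388549804688) 29.414146423339844 [252.2 223.6] [55.4 57.9] [0.4374 0.2993 0.027 ] [-0.4 -2.  19.3]
3107.5 (259.5, 183.5) 90.53462219238281 [258.6 178. ] [ 20.  242.6] [0.4351 0.3296 0.027 ] [29.7  2.1 19.3]
784.5 (355.0, 206.0) 61.52245330810547 [355.  199.5] [  7.6 170.7] [0.4999 0.3289 0.027 ] [15.6 65.3 19.3]
1684.0 (253.89474487304688, 119.52220916748047) 30.44310760498047 [254.2 119.4] [52.  52.5] [0.4251 0.3642 0.027 ] [65.6 -0.7 19.3]
3173.0 (259.57611083984375, 158.3608856201172) 138.96560668945312 [320.5 234.9] [267.4 418.2] [0.4838 0.3003 0.027 ] [-9.  43.6 19.3]
```

Call:
move_arm(
  deltas=[
    [[-0.3,-1.5,10,0,0,0,0.12],[-0.3,-1.5,24,0,0,0,0.12],[-0.3,-1.5,36,0,0,0,0.12],[-0.3,-1.5,43,0,0,0,0.12],[-0.3,-1.5,45,0,0,0,0.12]],
  ],
)

```text
clock: 32.15
tool_pos: [0.4365, 0.2989, 0.0]
orientation: [-3.141, 0.0, 1.779]
wrist_force: [-0.3, -0.2, 0.8]
width: 0.048
finger_force: 0.0
```

Call:
move_arm(
  deltas=[
    [[0,0,2,0,0,0,0.12],[0,0,4,0,0,0,0.12],[0,0,4,0,0,0,0.12]],
  ],
)

```text
clock: 32.52
tool_pos: [0.4368, 0.2991, -0.0033]
orientation: [3.141, -0.0, 1.779]
wrist_force: [0.6, -0.1, 0.6]
width: 0.0481
finger_force: 0.0
```

No contact on the way down. Closing on the cap.

Call:
move_arm(
  deltas=[
    [[0,0,0,0,0,0,0],[0,0,0,0,0,0,-0.3],[0,0,0,0,0,0,-0.3],[0,0,0,0,0,0,-0.3],[0,0,0,0,0,0,-0.3]],
  ],
  grip_force=25,
)

```text
clock: 33.15
tool_pos: [0.4369, 0.2991, -0.0031]
orientation: [3.141, -0.0, 1.779]
wrist_force: [-1.1, -0.7, 6.8]
width: 0.0367
finger_force: 24.7
```

Call:
move_arm(
  deltas=[
    [[0,0,-3,0,0,0,-0.3],[0,0,-12,0,0,0,-0.3],[0,0,-35,0,0,0,-0.3],[0,0,-75,0,0,0,-0.3],[0,0,-130,0,0,0,-0.3],[0,0,-150,0,0,0,-0.3],[0,0,-150,0,0,0,-0.3]],
  ],
)

```text
clock: 34.02
tool_pos: [0.4375, 0.2995, 0.1486]
orientation: [3.138, -0.001, 1.779]
wrist_force: [0.4, -0.1, -0.4]
width: 0.0371
finger_force: 25.2
```

```bash
python3 - <<'E'
from rim import *
im,p=snap('w19'); R,t=p; print(t,robot.get_obs()['width'])
m=cv2.inRange(cv2.cvtColor(im,cv2.COLOR_BGR2HSV),(8,5,90),(40,130,255)); m=cv2.morphologyEx(m,cv2.MORPH_OPEN,np.ones((3,3)))
for k in cv2.findContours(m,cv2.RETR_EXTERNAL,cv2.CHAIN_APPROX_NONE)[0]:
    if cv2.contourArea(k)>600:
        x,y,w,h=cv2.boundingRect(k)
        if 220<x+w/2<290: print((x,y,w,h),[np.round(R.T@(plane(ray('wrist',(x+w/2,r),p),t[2]+z)-t)*1000,1).tolist() for r in(y,y+h) for z in (.03,)])
E
```

```text
[0.43752435 0.29947974 0.14859314] 0.03678991856759723
(194, 81, 131, 215) [[83.8, 1.6, -29.9], [-22.1, 2.1, -30.0]]
```

Call:
move_arm(
  deltas=[
    [[-55,-11,0,0,0,0.04,-0.3],[-113,-23,0,0,0,0.08,-0.3],[-171,-35,0,0,0,0.12,-0.3],[-229,-47,0,0,0,0.16,-0.3],[-287,-59,0,0,0,0.2,-0.3],[-345,-71,0,0,0,0.24,-0.3],[-395,-81,0,0,0,0.28,-0.3],[-423,-86,0,0,0,0.2995,-0.3]],
  ],
)

```text
clock: 35.08
tool_pos: [0.4393, -0.1347, 0.1456]
orientation: [-3.14, -0.0, 1.477]
wrist_force: [0.1, -0.4, 0.1]
width: 0.0368
finger_force: 25.2
```

Call:
move_arm(
  deltas=[
    [[0,0,0,0,0,0,-0.3],[0,0,40,0,0,0,-0.3],[0,0,90,0,0,0,-0.3],[0,0,120,0,0,0,-0.3],[0,0,128,0,0,0,-0.3],[0,0,128,0,0,0,-0.3]],
  ],
)

```text
clock: 35.83
tool_pos: [0.4399, -0.1321, 0.0186]
orientation: [-3.141, -0.0, 1.48]
wrist_force: [-0.4, 0.4, 0.5]
width: 0.0367
finger_force: 25.3
```

```bash
python3 go.py .4403 -.1319 .0055 1.4795
```

```text
[ 0.2  0.4 13.1] [-0.001 -0.     0.001] at [ 0.4399 -0.1321  0.0186] q6 [-0.42  0.59  1.94  0.    0.61 -0.33]
```

Call:
move_arm(
  deltas=[
    [[0.2,0.4,5,0,0,0,-0.3],[0.2,0.4,9,0,0,0,-0.3],[0.2,0.4,12,0,0,0,-0.3],[0.2,0.4,13,0,0,0,-0.3],[0.2,0.4,13,0,0,0,-0.3]],
  ],
)

```text
clock: 36.45
tool_pos: [0.4405, -0.1324, 0.0057]
orientation: [-3.142, -0.0, 1.48]
wrist_force: [0.0, -0.8, -0.7]
width: 0.0367
finger_force: 25.3
```

Call:
move_arm(
  deltas=[
    [[0,0,0.5,0,0,0,-0.3],[0,0,1,0,0,0,-0.3],[0,0,1,0,0,0,-0.3]],
  ],
)

```text
clock: 36.83
tool_pos: [0.4406, -0.1325, 0.0049]
orientation: [3.141, 0.0, 1.48]
wrist_force: [-1.0, 1.9, 7.3]
width: 0.0367
finger_force: 25.9
```

Touching the board at about 7 N, so I'll release and rise.

Call:
move_arm(
  deltas=[
    [[0,0,-0.3,0,0,0,-0.1],[0,0,-0.3,0,0,0,0.12],[0,0,-0.5,0,0,0,0.12],[0,0,-5,0,0,0,0.12],[0,0,-25,0,0,0,0.12],[0,0,-70,0,0,0,0.12],[0,0,-130,0,0,0,0.12],[0,0,-190,0,0,0,0.12]],
  ],
)

```text
clock: 37.83
tool_pos: [0.44, -0.1322, 0.1969]
orientation: [-3.141, -0.0, 1.48]
wrist_force: [1.3, -1.0, -0.4]
width: 0.0481
finger_force: 0.0
```

```bash
python3 go.py .5316 .03 .33 1.5708
```

```text
[ 169.9   76.4 -133.1] [-0.    -0.    -0.091] at [ 0.44   -0.1322  0.1969] q6 [-0.42  0.29  1.76  0.    1.09 -0.33]
```

Call:
move_arm(
  deltas=[
    [[40,18,-35,0,0,-0.02,0.12],[80,36,-70,0,0,-0.04,0.12],[120,54,-105,0,0,-0.06,0.12],[170,76,-133,0,0,-0.091,0.12],[170,76,-133,0,0,-0.091,0.12],[170,76,-133,0,0,-0.091,0.12],[170,76,-133,0,0,-0.091,0.12]],
  ],
)

```text
clock: 38.7
tool_pos: [0.5309, 0.0291, 0.3271]
orientation: [-3.14, 0.0, 1.569]
wrist_force: [0.3, 0.3, 0.5]
width: 0.0481
finger_force: 0.0
```

```bash
python3 - <<'E'
from rim import *
im,p=snap('w20'); print(p[1])
P=lambda X:np.round(proj('wrist',X,p),1)
for n,X in dict(mush=(.4403,-.1324,.043),vasetop=(.6235,.0317,.1),pot=(.5302,-.0502,.076),saucer=(.5302,-.0502,.026),tall=(.5383,.0395,.102),low=(.5219,-.1399,.062)).items(): print(n,P(X),np.round((proj('wrist',X,p)-[150,70])*800/266.7,0))
s=snapshot('side')[:,:,::-1]
a=cv2.resize(im[70:270,150:417],(800,600),interpolation=cv2.INTER_CUBIC); b=cv2.resize(s[170:275,200:340],(320,240),interpolation=cv2.INTER_CUBIC)
a[360:600,480:800]=b; cv2.imwrite('pics/m20.png',a)
E
```

```text
[0.53089318 0.02913714 0.32707813]
mush [201.4 253.6] [154. 551.]
vasetop [324.  163.1] [522. 279.]
pot [254.6 214.9] [314. 435.]
saucer [254.6 204.4] [314. 403.]
tall [260.7 157. ] [332. 261.]
low [249.5 263.6] [299. 581.]
```

View pics/m20.png

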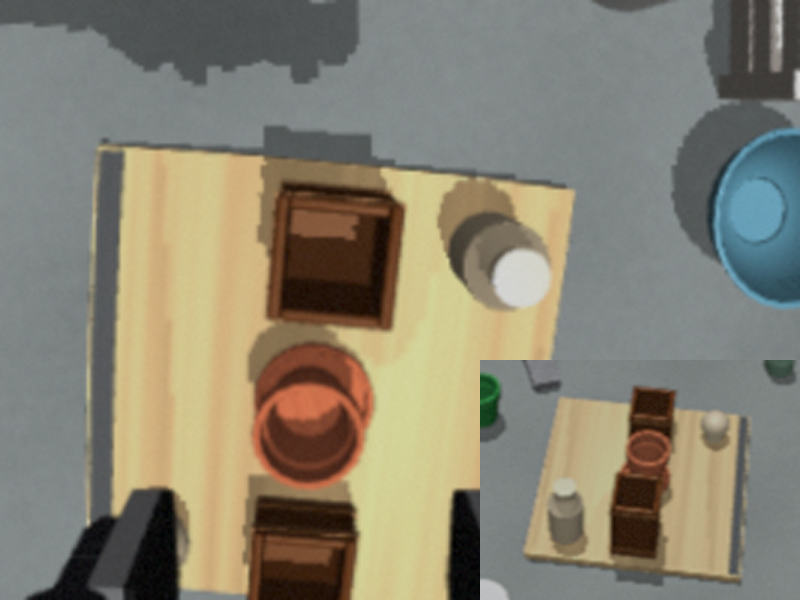

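The vase top is at crop (522,279), exactly as predicted. The pot is within about 2 mm of the saucer's middle, the planters are unmoved, and the side inset shows the mushroom upright in front of the lower planter at (714,427). One last numeric check on the mushroom.

```bash
python3 - <<'E'
from rim import *
s=snapshot('side')[:,:,::-1]
m=cv2.inRange(cv2.cvtColor(s,cv2.COLOR_BGR2HSV),(8,10,80),(40,75,255))
n,l,st,ce=cv2.connectedComponentsWithStats(m)
for k in range(1,n):
    if 40<st[k,4]<400 and np.hypot(*(ce[k]-[302,199]))<25: print(st[k],ce[k])
print('pred mush',proj('side',np.array((.4403,-.1324,.035))),'low',proj('side',np.array((.5219,-.1399,.062))))
q=plane(ray('side',(302.4,199.3)),.035); print(q)
ex=np.array([.99584,-.09115]);ey=np.array([.09115,.99584]); print('u,v',q[:2]@ex,q[:2]@ey)
E
```

```text
pred mush [302.69336875 197.22774104] low [275.65150667 188.29186986]
[ 0.44138777 -0.1240721   0.035     ]
u,v 0.45086076715613 -0.08332346882253719
```

Call:
move_arm(
  deltas=[
    [[-60,-20,0,0,0,0,0.12],[-120,-40,0,0,0,0,0.12],[-170,-40,0,0,0,0,0.12],[-170,-40,0,0,0,0,0.12],[-170,-40,0,0,0,0,0.12]],
  ],
)

```text
clock: 39.48
tool_pos: [0.4914, -0.1401, 0.3275]
orientation: [-3.141, -0.0, 1.569]
wrist_force: [-0.3, 0.2, 0.3]
width: 0.0482
finger_force: 0.0
```

```bash
python3 - <<'E'
from rim import *
im,p=snap('w21'); print(p[1])
ex=np.array([.99584,-.09115]);ey=np.array([.09115,.99584])
c=proj('wrist',(.4403,-.1324,.037),p); print('pred',c); x0,y0=map(int,c)
hs=cv2.cvtColor(im,cv2.COLOR_BGR2HSV); 
print(hs[y0,x0-30:x0+30:3].tolist()); print(hs[y0-30:y0+30:3,x0].tolist())
m=cv2.inRange(hs,(10,5,60),(40,75,255)); m[:, :x0-40]=0;m[:,x0+40:]=0;m[:y0-40]=0;m[y0+40:]=0
n,l,st,ce=cv2.connectedComponentsWithStats(m); 
for k in range(1,n):
    if st[k,4]>100:
        q=plane(ray('wrist',ce[k],p),.037); print(st[k],ce[k],q,'u,v',q[:2]@ex,q[:2]@ey)
E
```

```text
[ 0.4913697  -0.1401384   0.32751306]
pred [221.34322987 152.35584774]
[[90, 12, 132], [33, 25, 122], [102, 14, 89], [108, 14, 88], [25, 30, 111], [22, 90, 199], [21, 80, 147], [19, 59, 172], [18, 60, 197], [29, 34, 201], [32, 25, 200], [24, 46, 200], [18, 59, 191], [18, 60, 165], [21, 74, 145], [23, 90, 198], [19, 101, 200], [18, 100, 197], [21, 90, 201], [20, 96, 200]]
[[19, 102, 198], [18, 102, 197], [18, 101, 197], [18, 100, 198], [18, 101, 129], [18, 100, 125], [19, 64, 111], [18, 60, 161], [19, 60, 190], [26, 45, 200], [32, 25, 200], [31, 33, 200], [19, 57, 198], [18, 61, 172], [18, 93, 168], [17, 101, 199], [18, 103, 198], [19, 99, 196], [90, 10, 127], [90, 12, 128]]
[193 112  27  63 279] [199.15412186 145.47311828] [ 0.40613354 -0.1211611   0.037     ] u,v 0.4154878574798548 -0.08363799968821312
[210 140  24  24 458] [221.25982533 151.48471616] [ 0.44020128 -0.13104964  0.037     ] u,v 0.45031522077065866 -0.09038012594838177
```

```bash
python3 -c "
from bench import workorder
print(workorder.close_job())"
```

```text
the job is handed in; nothing more can be done
None
```

The sample set is laid out as asked and the job handed in at about 40 s. My last measurements put the saucer, vase and mushroom within about 1.5 mm of their places and the pot about 2 mm off the saucer's middle. Only the middle lid was opened, nothing was dropped, and the planters stand as they were.

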